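# Empty the tilt bin into the lever-arch carrier

## Task

Swing the tilt bin right over by its bar so that all the wooden blanks in it tumble out into the catch tray, and stand the bin fully upright again. Then lift the lever of the lever-arch carrier all the way so that its rings open, lay every blank flat in the carrier's bed, one to a bay and lengthwise across the row of bays, and only then press the lever fully down to close the rings over them. Leave the pencil and the spacer ring where they are.

Things in the scene. Friction and masses are not known exactly. Their poses are not given: they have to be found in the camera images.
- tipper: fixed stand of the tilt bin: grey laminated base 305 x 184 x 8 mm, catch tray on its -x half, two wooden cheeks 116 mm high (y = +-88, x = 65 to 115 mm) that carry the bin. Origin on the bench; +x points from the tray to the bin, y along the bin's pivot
- tray_mid (a point): middle of the catch tray's floor, 8 mm above the bench; axes as the stand's. The floor reaches 63 mm either way along x and 87 mm along y; a rim 8 mm high on three sides, on the bin's side (+x) a 48-degree steel ramp between side guards, all 50 mm high
- bin_pivot (a point): on the bin's pivot axis (along the stand's y) in mid-width, 110 mm above the bench; axes as the stand's. It does not move
- bin (a joint): angle of the tilt bin: 0 upright on its stop, grows as the bar goes up and over towards the tray, stop at 2.2 rad. Stiff (0.3 N m), the bar needs up to about 8 N; let go, it may sink to the nearer stop. The blanks have slid out at about 2.1 rad
- bin_bar (a point): middle of the bin's round steel grip bar, 14 mm thick, 90 mm long between its end stalks, parallel to the pivot. Upright it lies 116 mm behind (stand +x) and 70 mm above the pivot axis, its axis 36 mm off the bin's back wall; it swings with the bin, axes turning with it
- bin_in (a point): middle of the space in the aluminium bin, 30 mm behind and 40 mm above its pivot when upright; moves with it. The bin is 150 mm wide inside (y), 76 mm deep, back wall 75 mm high; its front wall, 88 mm, leans 15 degrees outwards over the tray; the floor is at the pivot's height
- carrier: fixed lever-arch carrier: wooden board 130 x 300 x 8 mm. Origin on the bench under the middle of the bed, a row of four bays along its y. Each bay is 84 mm (x) by 54 mm (y) inside, floor 8 mm above the bench, edges and ribs 8 mm higher. A blank in a bay has its centre 23 mm above the bench. Steel stubs 24 mm high stand at x = -53, y = +-58 mm
- bay_0 (a point): centre of the floor of bay 0 (8 mm above the bench), counted from the +y end; axes as the carrier's. A blank lies in it with its length along x
- bay_1 (a point): centre of the floor of bay 1 (8 mm above the bench), counted from the +y end; axes as the carrier's. A blank lies in it with its length along x
- bay_2 (a point): centre of the floor of bay 2 (8 mm above the bench), counted from the +y end; axes as the carrier's. A blank lies in it with its length along x
- bay_3 (a point): centre of the floor of bay 3 (8 mm above the bench), counted from the +y end; axes as the carrier's. A blank lies in it with its length along x
- lever (a joint): angle of the carrier's lever: 0 pressed fully down (rings shut), stop at 1.3 rad lifted fully (rings open). Stiff (0.35 N m, 5 to 8 N at the bar), stays where it is left. Starts at 0 to 0.06
- rings (a joint): angle of the two joined ring arches, hinged at the carrier's +x side, driven by the lever: 1.45 x the lever angle. At 0 shut over the bed, 63 mm above the bench; at 1.9 rad open, leaning back beyond carrier x = 50 mm, up to 135 mm high
- lever_pivot (a point): on the lever's hinge axis (along the carrier's y), 32 mm above the bench, at the -y end of the carrier; axes as the carrier's. It does not move
- lever_bar (a point): middle of the lever's round steel grip bar, 14 mm thick, parallel to the carrier's y, 53 mm free between the two arms of its wire loop. At 0 it lies 90 mm in front (carrier -x) of the hinge axis and 8 mm above it (40 mm above the bench); it rises with the lever, axes turning with it
- blank_0: short pale wooden rail blank: body 48 x 30 x 30 mm (square section) with a domed round stud, 18 mm thick, standing 8 mm out of each end; 64 mm long overall, 30 to 65 g. Origin at its centre, x axis along its length. Two to four of the four blanks are present, lying in the bin at first.
- blank_1: short pale wooden rail blank: body 48 x 30 x 30 mm (square section) with a domed round stud, 18 mm thick, standing 8 mm out of each end; 64 mm long overall, 30 to 65 g. Origin at its centre, x axis along its length. Two to four of the four blanks are present, lying in the bin at first.
- blank_2: short pale wooden rail blank: body 48 x 30 x 30 mm (square section) with a domed round stud, 18 mm thick, standing 8 mm out of each end; 64 mm long overall, 30 to 65 g. Origin at its centre, x axis along its length. Two to four of the four blanks are present, lying in the bin at first.
- blank_3: short pale wooden rail blank: body 48 x 30 x 30 mm (square section) with a domed round stud, 18 mm thick, standing 8 mm out of each end; 64 mm long overall, 30 to 65 g. Origin at its centre, x axis along its length. Two to four of the four blanks are present, lying in the bin at first.
- pencil_red: loose flat carpenter pencil 17 x 171 x 8 mm, bystander, origin at the centre of its underside
- spacer_1: loose dark spacer ring, 56 mm across, 12 mm high, bystander, origin at the centre of its underside
Things that resemble listed ones, but are neither listed nor needed, are in the scene too. Leave any purple look-alike of the blank_3 alone.

How it is judged (in metres and radians):
On the way, in this order (a step that is already met when the one before it is completed fails the run):
1. the bin is tipped right over and every blank is out of it (value of joint bin above 1.6 rad and height (world z) of each of blank_0, blank_1, blank_2, blank_3 below 0.06 m), for 0.2 s.
2. the bin is upright again with no blank in it (value of joint bin below 0.12 rad and height (world z) of each of blank_0, blank_1, blank_2, blank_3 below 0.09 m), for 0.2 s.
3. the lever is lifted fully and the rings are open (value of joint lever above 1.15 rad and value of joint rings above 1.4 rad), for 0.2 s.
4. every blank lies in a bay while the rings are open (value of joint rings above 1.2 rad and x of blank_0 in the frame of carrier between -0.022 and 0.022 m and y of blank_0 in the frame of carrier between -0.105 and 0.105 m and z of blank_0 in the frame of carrier between 0.018 and 0.0265 m and angle between the x axis of each of blank_0, blank_1, blank_2, blank_3 and the x axis of carrier, either way round below 0.5 rad and x of blank_1 in the frame of carrier between -0.022 and 0.022 m and y of blank_1 in the frame of carrier between -0.105 and 0.105 m and z of blank_1 in the frame of carrier between 0.018 and 0.0265 m and x of blank_2 in the frame of carrier between -0.022 and 0.022 m and y of blank_2 in the frame of carrier between -0.105 and 0.105 m and z of blank_2 in the frame of carrier between 0.018 and 0.0265 m and x of blank_3 in the frame of carrier between -0.022 and 0.022 m and y of blank_3 in the frame of carrier between -0.105 and 0.105 m and z of blank_3 in the frame of carrier between 0.018 and 0.0265 m), for 0.2 s.
At the end, for the whole second after the job is handed in: lever within 0.12 rad of down, rings within 0.18 of shut, bin within 0.12 of upright; every blank at rest flat on a bay floor (centre 18 to 26.5 mm over the bench), within 22 mm of the row's middle line and 105 mm of its middle, length within 0.5 rad of the carrier's x (value of joint each of lever, bin below 0.12 rad and value of joint rings below 0.18 rad and x of blank_0 in the frame of carrier between -0.022 and 0.022 m and y of blank_0 in the frame of carrier between -0.105 and 0.105 m and z of blank_0 in the frame of carrier between 0.018 and 0.0265 m and angle between the x axis of each of blank_0, blank_1, blank_2, blank_3 and the x axis of carrier, either way round below 0.5 rad and x of blank_1 in the frame of carrier between -0.022 and 0.022 m and y of blank_1 in the frame of carrier between -0.105 and 0.105 m and z of blank_1 in the frame of carrier between 0.018 and 0.0265 m and x of blank_2 in the frame of carrier between -0.022 and 0.022 m and y of blank_2 in the frame of carrier between -0.105 and 0.105 m and z of blank_2 in the frame of carrier between 0.018 and 0.0265 m and x of blank_3 in the frame of carrier between -0.022 and 0.022 m and y of blank_3 in the frame of carrier between -0.105 and 0.105 m and z of blank_3 in the frame of carrier between 0.018 and 0.0265 m and linear speed of each of blank_0, blank_1, blank_2, blank_3 below 0.02 m/s); the robot touches nothing.
It fails at once if the pencil is shifted by more than 30 mm (distance of pencil_red from where it was at the start of the episode above 0.03 m).
It fails at once if the spacer ring is shifted by more than 30 mm (distance of spacer_1 from where it was at the start of the episode above 0.03 m).
Of blank_0, blank_1, blank_2, blank_3 only 2 to 4 are there at a start; the rules pass over those that are not, and their reading is None.
At some moment in a run one of blank_0, blank_1, blank_2, blank_3 may be knocked a few centimetres aside while the robot is not near it.
Once in a run the grip may slacken for a moment while it holds something.
It also fails if it takes over 210 s, if anything falls off the work surface, if the arm or the gripper's body presses on something with over 40 N, if the wrist force passes 120 N, or if a joint passes its speed limit or range.

## Robot

A 7-joint arm with a two-finger parallel gripper is mounted at the origin on a cart in front of the work surface, level with it; the furniture and walls round the work are solid. World frame = base frame: x ahead of the robot, y to its left, z up, the work surface at z = 0. Lengths are in mm, angles in degrees, forces in N, time in s.
With the tool pointing down it reaches from about 400 to 875 mm from the base axis. Payload 4.4 kg.
Tool frame: the origin (TCP) lies at the very end of the fingers, on their centre line; the grasp point (between the pads) lies 19 mm behind it (tcp_to_grasp is the z of the grasp point in the tool frame, in mm); z points along the fingers, y is the direction in which the jaws open and shut (so a half turn about z gives the same grasp; the last joint's range is limited). The gripper opens to 85 mm and grips with 20 to 120 N. Pads are 22 mm wide; open, the fingers measure 114 mm over their backs; the gripper's body (76 mm by 85 mm) begins 54 mm behind the grasp point. The pads swing forward as they close: fully open they stand 13 mm farther back than shut.
Start: joints at [67.277, 36.005, 2.206, 86.941, -1.547, 57.084, -1.146], TCP at [211.148, -614.764, 231.313] pointing down, gripper open.
Joint ranges: [-175.42, 175.42], [-21.48, 121.26], [-71.46, 75.88], [10.55, 141.38], [-63.04, 243.04], [13.31, 113.54], [-168.57, 168.57]. Speed limits (degrees/s): [147.25, 147.25, 180, 180, 180, 180, 180].

## Interface

Orientations are given as [roll, pitch, yaw] about the fixed x, y, z axes, in that order (R = Rz(yaw) Ry(pitch) Rx(roll)).
In Python, from rig import observe, grab_frame, calibration, job_done, tcp_to_grasp gives the robot as it stands.
- The arm moves only by the shell command python3 -m inch 'ROWS'. ROWS is JSON, a list of rows, each an object of numbers: "grip": the finger opening in mm, from 0 to 85.4; "x", "y", "z": the shift along the tool's x, y, z in mm; "spin": the turn about the tool's z in rad. In form: [{"grip": .., "x": .., "y": .., "z": .., "spin": ..}, ...]. A call has 1 to 8 rows; each row shifts and turns the commanded pose from where the row before left it, along the tool's axes as they then stand; what a row does not reach is not made up. A row lasts 1/12 s, in which the tool goes at most 41.7 mm and 7.16 degrees, less where a joint would pass 70% of its speed; a pose out of reach is approached as far as the arm can. A call is refused whole if a number of a shift passes 41.7 or a number of a turn 0.125, either way. A call with a gripper value outside its range is refused whole. The fingers move at their own pace and stop on an object; the grip force is fixed at half the most. Time passes only in rows, so rows that do not move let the fingers close. It gives the time, the measured TCP pose, the force and the opening at its end, in the units of the state.
- observe(): the state, without advancing time (a new reading comes with each control period).
- grab_frame(name): name is "side" or "top"; returns the picture (480x640x3 uint8, red, green, blue); there is no depth.
- calibration(name): a dict with "fx", "fy", "cx", "cy" (pixels), "distortion" ([k1, k2, p1, p2, k3] as OpenCV has them; the pictures are not rectified), "R" (3x3) and "t" (3): a world point X has camera coordinates R X + t. Camera axes: x right, y down, z forward; pixel columns grow to the right and rows downward; lengths in mm; the calibration is good to about 2 mm. A picture is of the moment at which its call begins. calibration takes no time and is no camera call.
- job_done(): hands the job in, once; it reports no verdict.
The state is a dict: "t": time; "qpos": joint angles; "qd": joint speeds; "joint_torque": joint torques, N m; "tool_pos": TCP position; "orientation": TCP orientation; "wrist_force": force on the tool from outside, world axes, zero at the start; "ft_torque": the same for the moment, N m; "grip_width": finger opening in mm.
Only numpy, scipy, OpenCV 4.12 (cv2) and the standard library are available. Lean on these libraries where they do the work, as an engineer would, in place of code of your own. Each camera call takes 0.05 s, during which the arm holds its last target. There are 200 camera calls.

## Working session

There is one attempt and no reset: what is moved stays moved. The work goes in short steps, Python scripts to look and compute and a shell command to move; the robot and the scene stay as the last step left them, time stands still between calls to the robot, and variables do not carry over. Pictures are saved under pics/ and viewed, about 12 in all and at most 16, crops included, and the job is handed in when it is done.

```bash
ls; mkdir -p pics
python3 - <<'E'
from rig import *
import cv2, numpy as np
for n in("top","side"):
    f=grab_frame(n); cv2.imwrite(f"pics/{n}0.png",f[:,:,::-1])
    c=calibration(n); print(n,{k:np.round(c[k],3).tolist() for k in c}, (-np.array(c["R"]).T@np.array(c["t"])).round())
print(observe(), tcp_to_grasp)
E
```

```text
pics
top {'fx': 494.846, 'fy': 494.846, 'cx': 321.61, 'cy': 234.447, 'distortion': [-0.067, 0.0, 0.0, 0.0, 0.0], 'R': [[0.017, -1.0, 0.004], [-0.978, -0.017, -0.206], [0.206, -0.0, -0.979]], 't': [-75.316, 552.183, 1162.387]} [ 302.  -65. 1251.]
side {'fx': 511.971, 'fy': 511.971, 'cx': 315.621, 'cy': 246.116, 'distortion': [-0.034, 0.0, 0.0, 0.0, 0.0], 'R': [[-0.991, -0.13, 0.007], [-0.057, 0.384, -0.922], [0.117, -0.914, -0.388]], 't': [497.804, 178.48, 1029.144]} [383. 937. 560.]
{'t': 0.1, 'qpos': array([67.27666146, 36.05249222,  2.20412683, 86.99108067, -1.54625417,
       57.08351368, -1.1459866 ]), 'qd': array([-0.05307842, -0.0621387 , -0.0246826 , -0.21531659, -0.05895257,
       -0.04725848,  0.03564874]), 'joint_torque': array([ 3.00515523e-03, -5.64536047e+01,  1.23052619e+00, -1.93972600e+01,
        1.13150803e-02,  5.41997695e-03,  1.65688937e-05]), 'tool_pos': array([ 210.94662388, -614.22253636,  230.48968623]), 'orientation': array([-1.79902657e+02,  2.37717320e-03,  1.89524528e+01]), 'wrist_force': array([-4.01191432e-01,  1.35911280e-04, -3.22013135e-01]), 'ft_torque': array([ 0.05223929,  0.03848457, -0.00420909]), 'grip_width': 84.85598280678757} -18.700000000000003
```

View pics/top0.png

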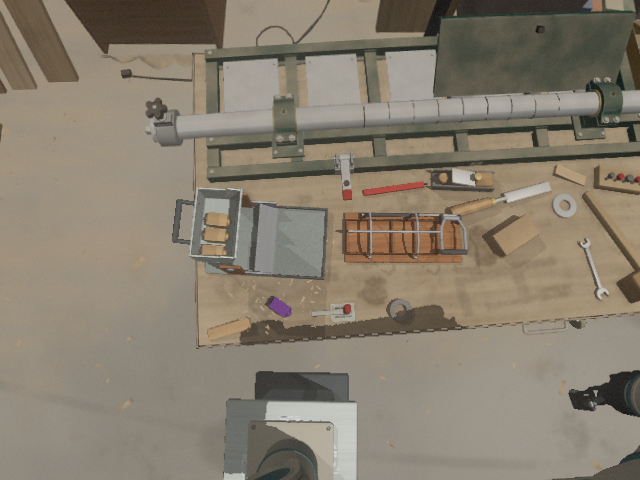

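View pics/side0.png

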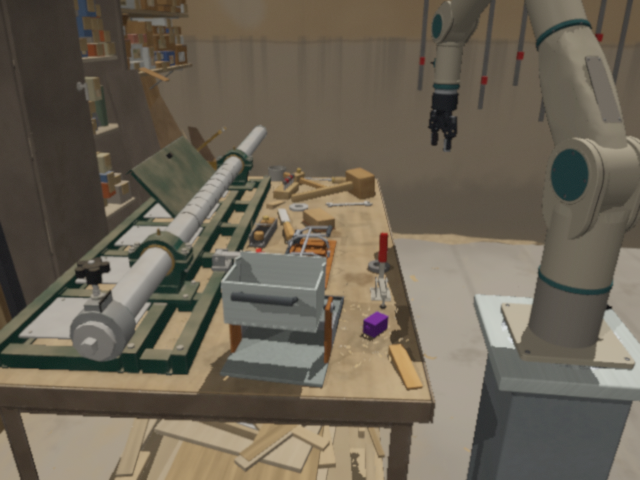

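Top view: bin at (217,225) with its bar at (178,220) on the left, tray at (290,240), carrier at (405,238) with the lever loop at (453,235). There are three wooden blanks in the bin at (215,220), (214,235) and (213,250). Look-alikes are the purple block (279,307), the wooden bars (229,328) and (570,175), and the block (515,235). Next a zoomed crop for measuring.

```bash
cat > h.py <<'E'
import cv2, numpy as np
from rig import *
def cam(n):
    c=calibration(n); K=np.array([[c["fx"],0,c["cx"]],[0,c["fy"],c["cy"]],[0,0,1.]])
    return K,np.array(c["distortion"],float),np.array(c["R"],float),np.array(c["t"],float)
def ray(n,p):
    K,d,R,t=cam(n); u=cv2.undistortPoints(np.array([[p]],float),K,d)[0,0]
    return -R.T@t, R.T@np.array([u[0],u[1],1.])
def plane(n,p,z):
    o,d=ray(n,p); return o+d*(z-o[2])/d[2]
def proj(n,X):
    K,d,R,t=cam(n); return cv2.projectPoints(np.array(X,float).reshape(-1,1,3),cv2.Rodrigues(R)[0],t,K,d)[0].reshape(-1,2)
def shot(n,name,box=None,s=1,marks=()):
    f=grab_frame(n)[:,:,::-1].copy(); cv2.imwrite(f"pics/{name}_raw.png",f)
    return crop(f,name,box,s,marks)
def crop(f,name,box,s,marks=()):
    x0,y0,x1,y1=box or (0,0,640,480)
    g=cv2.resize(f[y0:y1,x0:x1],None,fx=s,fy=s,interpolation=cv2.INTER_CUBIC)
    for m in marks: cv2.circle(g,(int((m[0]-x0+.5)*s),int((m[1]-y0+.5)*s)),3,(255,0,255),1)
    cv2.imwrite(f"pics/{name}.png",g); return f
E
python3 - <<'E'
from h import *
crop(cv2.imread("pics/top0.png"),"c1",(165,150,485,325),2.5)
f=cv2.imread("pics/side0.png")
crop(f,"c2",(205,200,405,395),3)
for p,z in [((178,220),180),((206,277),4),((326,278),4),((328,207),4),((343,212),8),((462,212),8),((462,263),8),((344,263),8),((400,308),6),((395,188),4)]:
    print(p,plane("top",p,z).round())
E
```

```text
(178, 220) [555. 256. 180.]
(206, 277) [449. 226.   4.]
(326, 278) [452. -79.   4.]
(328, 207) [638. -81.   4.]
(343, 212) [ 624. -120.    8.]
(462, 212) [ 630. -431.    8.]
(462, 263) [ 496. -426.    8.]
(344, 263) [ 491. -124.    8.]
(400, 308) [ 380. -265.    6.]
(395, 188) [ 693. -257.    4.]
```

View pics/c1.png

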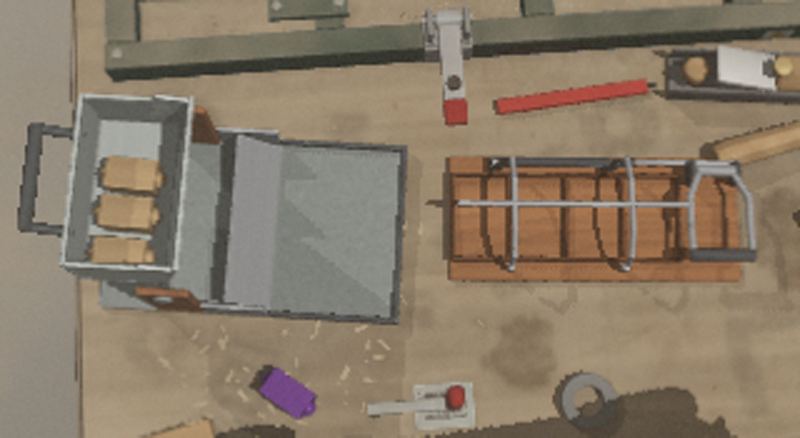

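View pics/c2.png

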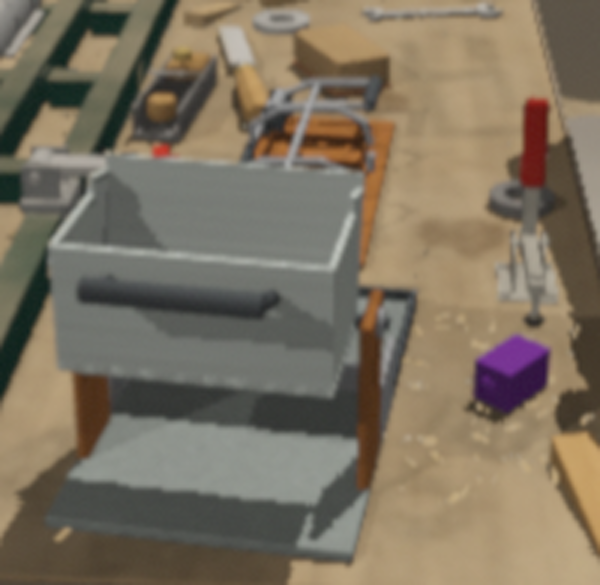

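The crop confirms three blanks in the bin (crop centres (130,173), (125,212), (122,250)). The bin bar is at crop (30,180) and the dark lever bar at crop (722,255). The pencil is at (572,97) and the dark spacer at (586,400). The purple block at (287,392) is the decoy. Next I work out the frames.

Run:
```python
from h import *
c=lambda x,y:(165+x/2.5-.3,150+y/2.5-.3)
s=lambda x,y:(205+x/3-.3,200+y/3-.3)
def tri(pt,ps):
    o1,d1=ray("top",pt);o2,d2=ray("side",ps)
    A=np.stack([d1,-d2],1);k=np.linalg.lstsq(A,o2-o1,rcond=None)[0]
    a,b=o1+d1*k[0],o2+d2*k[1];return (a+b)/2,np.linalg.norm(a-b)
for n,a,z in [("tray end A",(406,147),16),("tray end B",(398,322),16),("base BL",(103,307),0),
 ("bar end far",(33,127),180),("bar end near",(24,228),180),("carr TL",(449,157),8),("carr BL",(449,281),8),("carr BR",(741,281),8),("carr TR",(738,163),8),("lever bar L",(693,256),40),("lever bar R",(755,256),40)]:
    print(n,plane("top",c(*a),z).round(1))
print("bar ends tri",tri(c(36,125),s(82,291)),tri(c(24,230),s(272,300)))
for a in [(353,553),(48,520)]: print("side base",plane("side",s(*a),0).round(1))
print("lever bar side", plane("side",s(375,90),40))
```

```text
tray end A [630.8 -78.8  16. ]
tray end B [449.5 -73.4  16. ]
base BL [461.1 227.7   0. ]
bar end far [600.2 259.8 180. ]
bar end near [507.3 260.6 180. ]
carr TL [ 623.  -123.7    8. ]
carr BL [ 493.1 -124.6    8. ]
carr BR [ 497.9 -423.4    8. ]
carr TR [ 622.2 -425.3    8. ]
lever bar L [ 517.4 -366.7   40. ]
lever bar R [ 518.4 -429.3   40. ]
bar ends tri (array([601.59410407, 257.41878358, 178.50035896]), np.float64(1.7821703633807946)) (array([502.74455361, 259.43170982, 182.45670414]), np.float64(4.429974335409565))
side base [461.2 222.6   0. ]
side base [643.4 217.6   0. ]
lever bar side [ 516.26590759 -412.99952478   40.        ]
```

```bash
cat >> h.py <<'E'
from scipy.spatial.transform import Rotation
def go(x,y,z,yaw=None):
    s=observe(); R=Rotation.from_euler("xyz",s["orientation"],degrees=True).as_matrix()
    p=np.array(s["tool_pos"]); d=R.T@(np.array([x,y,z])-p)
    o=f'tool shift {d.round(1)}'
    if yaw is not None:
        dy=(yaw-s["orientation"][2]+180)%360-180
        if dy>90: dy-=180
        if dy<-90: dy+=180
        o+=f' spin {-np.radians(dy):.3f}'
    print(o,'| pos',p.round(1),'rpy',np.round(s["orientation"],1),'F',np.round(s["wrist_force"],1),'w',round(s["grip_width"],1),'t',round(s["t"],2),'q7',round(s["qpos"][6],1))
E
python3 -m inch '[{"z":-30,"spin":0.1207},{"spin":0.1207,"z":-20},{"spin":0.1207},{"grip":34}]'
python3 -c "from h import *;go(553,259.5,280,-1.8)"
```

```text
tool shift [ 607.3 -715.3  -48.3] spin 0.362 | pos [ 210.9 -614.2  230.5] rpy [-179.9    0.    19. ] F [-0.4  0.  -0.3] w 84.9 t 0.1 q7 -1.1invalid input
```

```bash
python3 -m inch '[{"grip":85,"x":0,"y":0,"z":-30,"spin":0.1207},{"grip":85,"x":0,"y":0,"z":-20,"spin":0.1207},{"grip":85,"x":0,"y":0,"z":0,"spin":0.1207},{"grip":34,"x":0,"y":0,"z":0,"spin":0}]'
python3 -c "from h import *;go(553,259.5,280,-1.8)"
```

```text
t: 0.43
tool_pos: [211.3, -615.3, 282.4]
orientation: [179.9, -0.0, -2.0]
wrist_force: [-0.8, -0.4, 0.1]
grip_width: 74.9
tool shift [ 3.114e+02 -8.860e+02  7.000e-01] spin -0.003 | pos [ 211.3 -615.3  282.4] rpy [179.9  -0.   -2. ] F [-0.8 -0.4  0.1] w 74.9 t 0.43 q7 -19.1
```

```bash
A='python3 -m inch'
python3 -m inch '[{"grip":34,"x":12,"y":-34,"z":0,"spin":0},{"grip":34,"x":12,"y":-34,"z":0,"spin":0},{"grip":34,"x":12,"y":-34,"z":0,"spin":0},{"grip":34,"x":12,"y":-34,"z":0,"spin":0},{"grip":34,"x":12,"y":-34,"z":0,"spin":0},{"grip":34,"x":12,"y":-34,"z":0,"spin":0},{"grip":34,"x":12,"y":-34,"z":0,"spin":0},{"grip":34,"x":12,"y":-34,"z":0,"spin":0}]'
python3 -m inch '[{"grip":34,"x":12,"y":-34,"z":0,"spin":0},{"grip":34,"x":12,"y":-34,"z":0,"spin":0},{"grip":34,"x":12,"y":-34,"z":0,"spin":0},{"grip":34,"x":12,"y":-34,"z":0,"spin":0},{"grip":34,"x":12,"y":-34,"z":0,"spin":0},{"grip":34,"x":12,"y":-34,"z":0,"spin":0},{"grip":34,"x":12,"y":-34,"z":0,"spin":0},{"grip":34,"x":12,"y":-34,"z":0,"spin":0}]'
python3 -m inch '[{"grip":34,"x":12,"y":-34,"z":0,"spin":0},{"grip":34,"x":12,"y":-34,"z":0,"spin":0},{"grip":34,"x":12,"y":-34,"z":0,"spin":0},{"grip":34,"x":12,"y":-34,"z":0,"spin":0},{"grip":34,"x":12,"y":-34,"z":0,"spin":0},{"grip":34,"x":12,"y":-34,"z":0,"spin":0},{"grip":34,"x":12,"y":-34,"z":0,"spin":0},{"grip":34,"x":12,"y":-34,"z":0,"spin":0}]'
python3 -c "from h import *;go(553,259.5,280,-1.8)"
```

```text
t: 1.1
tool_pos: [315.4, -343.5, 280.4]
orientation: [-179.9, 0.1, -1.6]
wrist_force: [1.5, -0.1, 1.0]
grip_width: 34.1
t: 1.77
tool_pos: [419.5, -75.2, 280.6]
orientation: [180.0, 0.1, -1.6]
wrist_force: [1.1, -0.7, 0.1]
grip_width: 33.9
t: 2.43
tool_pos: [524.1, 193.3, 280.3]
orientation: [179.9, 0.1, -1.6]
wrist_force: [1.1, -0.5, -0.3]
grip_width: 34.3
tool shift [ 27.1 -67.    0.1] spin 0.004 | pos [524.1 193.3 280.3] rpy [ 1.799e+02  1.000e-01 -1.600e+00] F [ 1.1 -0.5 -0.3] w 34.3 t 2.43 q7 -118.1
```

```bash
python3 -m inch '[{"grip":38,"x":13.5,"y":-33.5,"z":0,"spin":0},{"grip":38,"x":13.5,"y":-33.5,"z":0,"spin":0},{"grip":38,"x":0,"y":0,"z":30,"spin":0},{"grip":38,"x":0,"y":0,"z":30,"spin":0},{"grip":38,"x":0,"y":0,"z":15,"spin":0},{"grip":38,"x":0,"y":0,"z":0,"spin":0}]'
python3 - <<'E'
from h import *
go(553,259.5,168,-1.8)
a=shot("top","a",(140,170,300,290),2.5); b=shot("side","b",(190,140,350,340),3)
A=cv2.imread("pics/a.png");B=cv2.imread("pics/b.png");h=max(A.shape[0],B.shape[0])
cv2.imwrite("pics/ab.png",np.hstack([cv2.copyMakeBorder(i,0,h-i.shape[0],0,0,0) for i in(A,B)])[:, :])
E
```

```text
t: 2.93
tool_pos: [550.3, 256.5, 201.2]
orientation: [179.7, 0.5, -1.6]
wrist_force: [0.5, -1.3, -0.1]
grip_width: 37.8
tool shift [ 2.9 -3.2 33.2] spin 0.004 | pos [550.3 256.5 201.2] rpy [179.7   0.5  -1.6] F [ 0.5 -1.3 -0.1] w 37.8 t 2.93 q7 -123.5
```

View pics/ab.png

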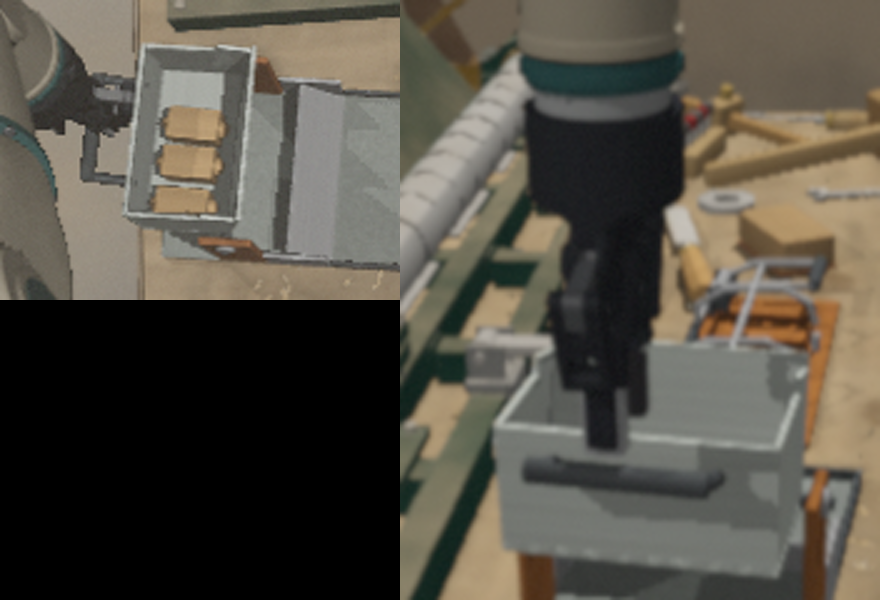

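The side view shows the fingertip at crop (605,445), just above the bar (525–715, 475) and near its middle. In the top view the fingers straddle the bar.

```bash
python3 -m inch '[{"grip":38,"x":0,"y":-3,"z":0,"spin":0},{"grip":38,"x":0,"y":0,"z":10,"spin":0},{"grip":38,"x":0,"y":0,"z":10,"spin":0},{"grip":38,"x":0,"y":0,"z":6,"spin":0},{"grip":38,"x":0,"y":0,"z":6,"spin":0}]'
python3 -m inch '[{"grip":20,"x":0,"y":0,"z":0,"spin":0},{"grip":14,"x":0,"y":0,"z":0,"spin":0},{"grip":8,"x":0,"y":0,"z":0,"spin":0},{"grip":8,"x":0,"y":0,"z":0,"spin":0},{"grip":8,"x":0,"y":0,"z":0,"spin":0}]'
python3 -c "
from h import *;go(553,259.5,168,-1.8)
c=np.array([0,0]);r=np.hypot(116,70);a0=np.arctan2(70,116)
for d in range(0,127,9): 
  a=a0+np.radians(d);print(d,(r*np.array([np.cos(a),np.sin(a)])).round(1))"
```

```text
t: 3.45
tool_pos: [553.4, 260.7, 173.5]
orientation: [180.0, 0.0, -1.8]
wrist_force: [0.7, 1.1, -0.2]
grip_width: 37.8
t: 3.87
tool_pos: [553.2, 258.6, 173.9]
orientation: [179.8, 0.1, -1.9]
wrist_force: [-0.7, -5.4, -2.1]
grip_width: 11.4
tool shift [-0.3 -0.9  5.9] spin -0.001 | pos [553.2 258.6 173.9] rpy [ 1.798e+02  1.000e-01 -1.900e+00] F [-0.7 -5.4 -2.1] w 11.4 t 3.87 q7 -124.2
0 [116.  70.]
9 [103.6  87.3]
18 [ 88.7 102.4]
27 [ 71.6 115. ]
36 [ 52.7 124.8]
45 [ 32.5 131.5]
54 [ 11.6 135. ]
63 [ -9.7 135.1]
72 [-30.7 132. ]
81 [-51.  125.5]
90 [-70. 116.]
99 [-87.3 103.6]
108 [-102.4   88.7]
117 [-115.    71.6]
126 [-124.8   52.7]
```

```bash
python3 -m inch '[{"grip":34,"x":0,"y":0,"z":0,"spin":0},{"grip":34,"x":0,"y":0,"z":0,"spin":0},{"grip":34,"x":0,"y":-1,"z":6,"spin":0},{"grip":34,"x":0,"y":0,"z":5,"spin":0},{"grip":34,"x":0,"y":0,"z":0,"spin":0}]'
python3 -m inch '[{"grip":14,"x":0,"y":0,"z":0,"spin":0},{"grip":8,"x":0,"y":0,"z":0,"spin":0},{"grip":8,"x":0,"y":0,"z":0,"spin":0},{"grip":8,"x":0,"y":0,"z":0,"spin":0},{"grip":8,"x":0,"y":0,"z":0,"spin":0}]'
```

```text
t: 4.28
tool_pos: [553.1, 262.4, 162.2]
orientation: [180.0, 0.1, -1.8]
wrist_force: [-0.2, -1.1, 0.3]
grip_width: 33.9
t: 4.7
tool_pos: [553.4, 258.5, 163.1]
orientation: [179.7, 0.1, -1.9]
wrist_force: [-1.2, -4.7, 2.2]
grip_width: 12.0
```

```bash
python3 -m inch '[{"grip":8,"x":0,"y":8,"z":-8.6,"spin":0},{"grip":8,"x":0,"y":7.4,"z":-8.6,"spin":0},{"grip":8,"x":0,"y":7.4,"z":-7.6,"spin":0},{"grip":8,"x":0,"y":7.5,"z":-7.5,"spin":0},{"grip":8,"x":0,"y":8.5,"z":-6.3,"spin":0},{"grip":8,"x":0,"y":8.6,"z":-6.3,"spin":0}]'
python3 -m inch '[{"grip":8,"x":0,"y":9.4,"z":-5,"spin":0},{"grip":8,"x":0,"y":9.5,"z":-4.8,"spin":0},{"grip":8,"x":0,"y":10.1,"z":-3.4,"spin":0},{"grip":8,"x":0,"y":10.1,"z":-3.3,"spin":0}]'
```

```text
t: 5.2
tool_pos: [551.8, 216.1, 209.7]
orientation: [-179.8, -0.0, -1.7]
wrist_force: [-0.5, 4.3, -6.2]
grip_width: 11.6
t: 5.53
tool_pos: [550.5, 179.9, 227.9]
orientation: [-179.6, -0.1, -1.6]
wrist_force: [-5.3, 9.1, 7.3]
grip_width: 12.1
```

```bash
python3 -m inch '[{"grip":8,"x":0,"y":10.5,"z":-1.7,"spin":0},{"grip":8,"x":0,"y":10.5,"z":-1.8,"spin":0},{"grip":8,"x":0,"y":10.6,"z":0,"spin":0},{"grip":8,"x":0,"y":10.7,"z":0,"spin":0},{"grip":8,"x":0,"y":10.5,"z":1.5,"spin":0},{"grip":8,"x":0,"y":10.5,"z":1.6,"spin":0},{"grip":8,"x":0,"y":10.2,"z":3.2,"spin":0},{"grip":8,"x":0,"y":10.1,"z":3.3,"spin":0}]'
python3 -m inch '[{"grip":8,"x":0,"y":9.5,"z":4.7,"spin":0},{"grip":8,"x":0,"y":9.5,"z":4.8,"spin":0},{"grip":8,"x":0,"y":8.7,"z":6.2,"spin":0},{"grip":8,"x":0,"y":8.6,"z":6.2,"spin":0},{"grip":8,"x":0,"y":7.6,"z":7.4,"spin":0},{"grip":8,"x":0,"y":7.5,"z":7.5,"spin":0},{"grip":8,"x":0,"y":6.3,"z":8.5,"spin":0},{"grip":8,"x":0,"y":6.3,"z":8.6,"spin":0}]'
```

```text
t: 6.2
tool_pos: [547.9, 92.3, 221.1]
orientation: [-179.9, -0.1, -1.8]
wrist_force: [-4.1, 4.9, 2.2]
grip_width: 12.1
t: 6.87
tool_pos: [546.5, 26.9, 164.5]
orientation: [180.0, -0.0, -1.8]
wrist_force: [-2.2, 4.2, 0.6]
grip_width: 11.8
```

```bash
python3 -m inch '[{"grip":8,"x":0,"y":5,"z":9.4,"spin":0},{"grip":8,"x":0,"y":4.8,"z":9.5,"spin":0},{"grip":8,"x":0,"y":0.5,"z":2,"spin":0},{"grip":8,"x":0,"y":0,"z":0,"spin":0},{"grip":8,"x":0,"y":0,"z":0,"spin":0},{"grip":8,"x":0,"y":0,"z":0,"spin":0},{"grip":8,"x":0,"y":0,"z":0,"spin":0},{"grip":8,"x":0,"y":0,"z":0,"spin":0}]'
python3 -m inch '[{"grip":8,"x":0,"y":0,"z":0,"spin":0},{"grip":8,"x":0,"y":0,"z":0,"spin":0},{"grip":8,"x":0,"y":0,"z":0,"spin":0},{"grip":8,"x":0,"y":0,"z":0,"spin":0},{"grip":8,"x":0,"y":0,"z":0,"spin":0}]'
python3 - <<'E'
from h import *
a=shot("top","d1",(180,180,350,300),2.5); b=shot("side","d2",(190,140,350,340),2.5)
A=cv2.imread("pics/d1.png");B=cv2.imread("pics/d2.png");h=max(A.shape[0],B.shape[0])
cv2.imwrite("pics/d.png",np.hstack([cv2.copyMakeBorder(i,0,h-i.shape[0],0,0,0) for i in(A,B)]))
E
```

```text
t: 7.53
tool_pos: [546.4, 17.6, 145.2]
orientation: [180.0, -0.1, -1.7]
wrist_force: [-6.5, 3.1, 20.1]
grip_width: 11.7
t: 7.95
tool_pos: [546.3, 17.6, 145.2]
orientation: [180.0, -0.1, -1.7]
wrist_force: [-5.3, 2.8, 19.8]
grip_width: 11.9
```

View pics/d.png

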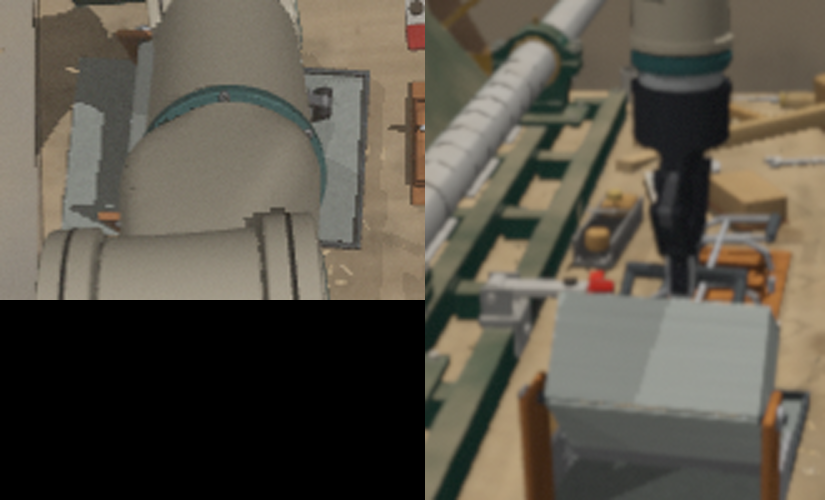

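The bin is fully over, resting on its stop at 20 N, with its underside facing the side camera. The tray is hidden, so I swing the bin back along the same arc and check it then.

```bash
python3 -m inch '[{"grip":8,"x":0,"y":-0.5,"z":-2,"spin":0},{"grip":8,"x":0,"y":-4.8,"z":-9.5,"spin":0},{"grip":8,"x":0,"y":-5,"z":-9.4,"spin":0},{"grip":8,"x":0,"y":-6.3,"z":-8.6,"spin":0},{"grip":8,"x":0,"y":-6.3,"z":-8.5,"spin":0},{"grip":8,"x":0,"y":-7.5,"z":-7.5,"spin":0},{"grip":8,"x":0,"y":-7.6,"z":-7.4,"spin":0},{"grip":8,"x":0,"y":-8.6,"z":-6.2,"spin":0}]'
python3 -m inch '[{"grip":8,"x":0,"y":-8.7,"z":-6.2,"spin":0},{"grip":8,"x":0,"y":-9.5,"z":-4.8,"spin":0},{"grip":8,"x":0,"y":-9.5,"z":-4.7,"spin":0},{"grip":8,"x":0,"y":-10.1,"z":-3.3,"spin":0},{"grip":8,"x":0,"y":-10.2,"z":-3.2,"spin":0},{"grip":8,"x":0,"y":-10.5,"z":-1.6,"spin":0},{"grip":8,"x":0,"y":-10.5,"z":-1.5,"spin":0},{"grip":8,"x":0,"y":-10.7,"z":0,"spin":0}]'
python3 -m inch '[{"grip":8,"x":0,"y":-10.6,"z":0,"spin":0},{"grip":8,"x":0,"y":-10.5,"z":1.8,"spin":0},{"grip":8,"x":0,"y":-10.5,"z":1.7,"spin":0},{"grip":8,"x":0,"y":-10.1,"z":3.3,"spin":0},{"grip":8,"x":0,"y":-10.1,"z":3.4,"spin":0},{"grip":8,"x":0,"y":-9.5,"z":4.8,"spin":0},{"grip":8,"x":0,"y":-9.4,"z":5,"spin":0},{"grip":8,"x":0,"y":0,"z":0,"spin":0}]'
```

```text
t: 8.72
tool_pos: [548.0, 61.4, 204.6]
orientation: [179.7, -0.1, -1.9]
wrist_force: [1.1, -10.1, 4.5]
grip_width: 12.5
t: 9.38
tool_pos: [551.3, 142.1, 231.3]
orientation: [179.8, -0.2, -1.9]
wrist_force: [0.6, -4.6, 9.7]
grip_width: 11.1
t: 10.05
tool_pos: [554.0, 217.5, 208.3]
orientation: [-179.8, -0.2, -1.7]
wrist_force: [6.7, 1.6, -4.7]
grip_width: 11.5
```

```bash
python3 -m inch '[{"grip":8,"x":0,"y":-8,"z":6.3,"spin":0},{"grip":8,"x":0,"y":-7.5,"z":6.3,"spin":0},{"grip":8,"x":0,"y":-7,"z":7.5,"spin":0},{"grip":8,"x":0,"y":-7,"z":7.6,"spin":0},{"grip":8,"x":0,"y":-6.5,"z":8.6,"spin":0},{"grip":8,"x":0,"y":-6.5,"z":8.6,"spin":0},{"grip":8,"x":0,"y":-1,"z":3,"spin":0},{"grip":8,"x":0,"y":0,"z":0,"spin":0}]'
python3 -c "from h import *;go(553,258.5,163,-1.8)"
```

```text
t: 10.72
tool_pos: [555.6, 258.4, 162.9]
orientation: [-180.0, -0.3, -1.8]
wrist_force: [1.6, -3.8, 16.5]
grip_width: 11.7
tool shift [-2.6 -0.  -0.1] spin -0.000 | pos [555.6 258.4 162.9] rpy [-180.    -0.3   -1.8] F [ 1.6 -3.8 16.5] w 11.7 t 10.72 q7 -124.2
```

```bash
python3 -m inch '[{"grip":20,"x":0,"y":0,"z":-1,"spin":0},{"grip":34,"x":0,"y":1,"z":0,"spin":0},{"grip":34,"x":0,"y":0,"z":0,"spin":0},{"grip":34,"x":0,"y":0,"z":-15,"spin":0},{"grip":34,"x":0,"y":0,"z":-20,"spin":0},{"grip":34,"x":0,"y":0,"z":-35,"spin":0},{"grip":34,"x":0,"y":0,"z":-30,"spin":0},{"grip":34,"x":0,"y":0,"z":-20,"spin":0}]'
python3 -m inch '[{"grip":40,"x":-2,"y":33,"z":0,"spin":0},{"grip":40,"x":-2,"y":33,"z":0,"spin":0},{"grip":40,"x":-2,"y":33,"z":0,"spin":0},{"grip":40,"x":-2,"y":33,"z":0,"spin":0},{"grip":40,"x":-2,"y":33,"z":0,"spin":0},{"grip":40,"x":-2,"y":33,"z":0,"spin":0},{"grip":40,"x":-1,"y":33,"z":0,"spin":0},{"grip":40,"x":-1,"y":33,"z":0,"spin":0}]'
python3 -m inch '[{"grip":40,"x":-1,"y":33,"z":0,"spin":0},{"grip":40,"x":0,"y":33,"z":0,"spin":0},{"grip":40,"x":0,"y":33,"z":0,"spin":0},{"grip":40,"x":0,"y":33,"z":0,"spin":0},{"grip":40,"x":0,"y":33,"z":0,"spin":0},{"grip":40,"x":0,"y":33,"z":0,"spin":0},{"grip":40,"x":0,"y":33,"z":0,"spin":0},{"grip":40,"x":0,"y":33,"z":0,"spin":0}]'
python3 -m inch '[{"grip":40,"x":0,"y":33,"z":0,"spin":0},{"grip":40,"x":0,"y":33,"z":0,"spin":0},{"grip":40,"x":0,"y":33,"z":0,"spin":0},{"grip":40,"x":0,"y":31,"z":0,"spin":0},{"grip":40,"x":0,"y":0,"z":0,"spin":-0.123},{"grip":40,"x":0,"y":0,"z":0,"spin":-0.123},{"grip":40,"x":0,"y":0,"z":0,"spin":-0.123},{"grip":40,"x":0,"y":0,"z":0,"spin":-0.123}]'
python3 -m inch '[{"grip":40,"x":0,"y":0,"z":0,"spin":-0.123},{"grip":40,"x":0,"y":0,"z":0,"spin":-0.123},{"grip":40,"x":0,"y":0,"z":0,"spin":-0.123},{"grip":40,"x":0,"y":0,"z":0,"spin":-0.123},{"grip":40,"x":0,"y":0,"z":0,"spin":-0.123},{"grip":40,"x":0,"y":0,"z":0,"spin":-0.123},{"grip":40,"x":0,"y":0,"z":0,"spin":-0.123},{"grip":40,"x":0,"y":0,"z":0,"spin":-0.123}]'
python3 - <<'E'
from h import *
go(518,-400,110,90.4)
shot("top","e",(180,150,500,330),2.5)
E
```

```text
t: 11.38
tool_pos: [553.4, 258.2, 283.5]
orientation: [-179.9, -0.0, -1.7]
wrist_force: [0.3, 0.4, 0.2]
grip_width: 33.7
t: 12.05
tool_pos: [530.1, -7.0, 280.6]
orientation: [-180.0, 0.1, -1.7]
wrist_force: [0.7, -0.5, 0.5]
grip_width: 39.7
t: 12.72
tool_pos: [521.5, -270.5, 280.4]
orientation: [-179.9, 0.1, -1.7]
wrist_force: [0.7, -0.5, -0.5]
grip_width: 40.2
t: 13.38
tool_pos: [517.9, -399.0, 280.0]
orientation: [-179.8, 0.0, 26.8]
wrist_force: [-1.2, 0.2, -0.1]
grip_width: 40.0
t: 14.05
tool_pos: [518.0, -398.8, 280.3]
orientation: [-179.9, -0.1, 83.2]
wrist_force: [-0.4, -0.0, -0.2]
grip_width: 39.9
tool shift [ -1.5   0.4 170.3] spin -0.126 | pos [ 518.  -398.8  280.3] rpy [-1.799e+02 -1.000e-01  8.320e+01] F [-0.4 -0.  -0.2] w 39.9 t 14.05 q7 16.0
```

View pics/e.png

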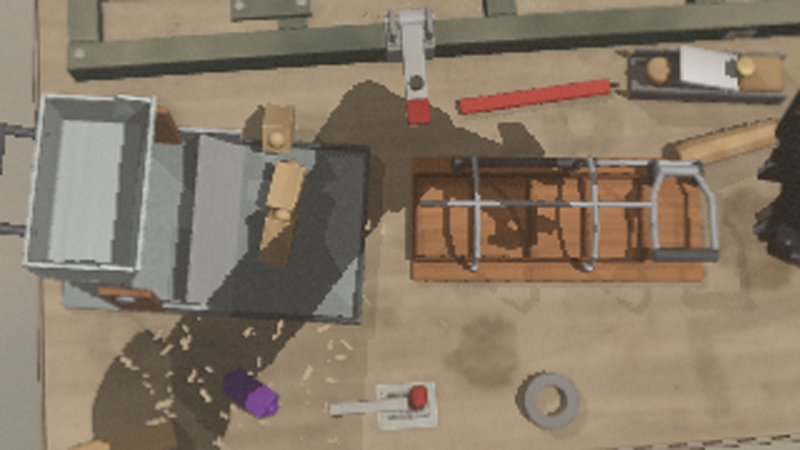

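Bin upright and empty. Two blanks are in the tray at crop (285,185) and (278,235). The third is just over the tray rim at (278,125). The lever is clear, with its bar at crop (685,255), so I descend on it.

```bash
python3 -m inch '[{"grip":40,"x":0,"y":0,"z":40,"spin":-0.125},{"grip":40,"x":0,"y":0,"z":40,"spin":0},{"grip":40,"x":0,"y":0,"z":40,"spin":0},{"grip":40,"x":0,"y":0,"z":40,"spin":0},{"grip":40,"x":0,"y":0,"z":40,"spin":0},{"grip":40,"x":0,"y":0,"z":20,"spin":0},{"grip":40,"x":0,"y":0,"z":0,"spin":0}]'
python3 - <<'E'
from h import *
go(518,-400,25,90.4)
shot("side","g",(270,170,350,230),8)
E
```

```text
t: 14.68
tool_pos: [514.2, -396.9, 55.1]
orientation: [-179.5, -0.4, 89.8]
wrist_force: [-1.3, 2.0, -0.1]
grip_width: 40.2
tool shift [-3.3  4.1 30.1] spin -0.010 | pos [ 514.2 -396.9   55.1] rpy [-179.5   -0.4   89.8] F [-1.3  2.  -0.1] w 40.2 t 14.68 q7 15.6
```

View pics/g.png

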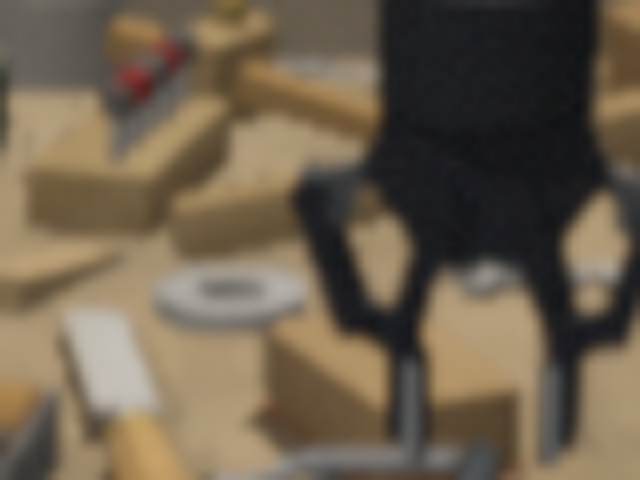

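Bar end at crop (475,460), centred between the fingers at (410) and (550). Descend and grip.

```bash
python3 -m inch '[{"grip":40,"x":-3,"y":2,"z":10,"spin":0},{"grip":40,"x":0,"y":0,"z":10,"spin":0},{"grip":40,"x":0,"y":0,"z":10,"spin":0},{"grip":40,"x":0,"y":0,"z":0,"spin":0}]'
python3 -m inch '[{"grip":20,"x":0,"y":0,"z":0,"spin":0},{"grip":12,"x":0,"y":0,"z":0,"spin":0},{"grip":8,"x":0,"y":0,"z":0,"spin":0},{"grip":8,"x":0,"y":0,"z":0,"spin":0},{"grip":8,"x":0,"y":0,"z":0,"spin":0},{"grip":8,"x":0,"y":0,"z":0,"spin":0}]'
python3 -c "
from h import *;go(518,-400,25,90.4)
r=np.hypot(90,8);a0=np.arctan2(8,90);P=[r*np.array([-np.cos(a0+t),np.sin(a0+t)]) for t in np.linspace(0,1.3,13)]
print(np.diff(P,axis=0).round(1).tolist())"
```

```text
t: 15.07
tool_pos: [519.2, -402.8, 30.1]
orientation: [-179.9, -0.1, 89.9]
wrist_force: [-0.0, 1.5, 0.4]
grip_width: 40.2
t: 15.57
tool_pos: [517.7, -403.3, 31.5]
orientation: [-179.8, -0.0, 89.9]
wrist_force: [-5.9, 0.8, 1.7]
grip_width: 11.8
tool shift [3.3 0.3 6.5] spin -0.008 | pos [ 517.7 -403.3   31.5] rpy [-179.8   -0.    89.9] F [-5.9  0.8  1.7] w 11.8 t 15.57 q7 15.1
[[1.4, 9.7], [2.4, 9.5], [3.4, 9.2], [4.4, 8.7], [5.3, 8.2], [6.2, 7.6], [7.0, 6.9], [7.7, 6.1], [8.3, 5.2], [8.8, 4.3], [9.2, 3.3], [9.5, 2.3]]
```

```bash
python3 -m inch '[{"grip":30,"x":0,"y":0,"z":0,"spin":0},{"grip":30,"x":0,"y":-1.5,"z":0,"spin":0},{"grip":30,"x":0,"y":0,"z":8,"spin":0},{"grip":10,"x":0,"y":0,"z":0,"spin":0},{"grip":8,"x":0,"y":0,"z":0,"spin":0},{"grip":8,"x":0,"y":0,"z":0,"spin":0},{"grip":8,"x":0,"y":0,"z":0,"spin":0},{"grip":8,"x":0,"y":0,"z":0,"spin":0}]'
python3 -m inch '[{"grip":8,"x":0,"y":1.4,"z":-9.7,"spin":0},{"grip":8,"x":0,"y":2.4,"z":-9.5,"spin":0},{"grip":8,"x":0,"y":3.4,"z":-9.2,"spin":0},{"grip":8,"x":0,"y":4.4,"z":-8.7,"spin":0},{"grip":8,"x":0,"y":5.3,"z":-8.2,"spin":0},{"grip":8,"x":0,"y":6.2,"z":-7.6,"spin":0}]'
python3 -m inch '[{"grip":8,"x":0,"y":7,"z":-6.9,"spin":0},{"grip":8,"x":0,"y":7.7,"z":-6.1,"spin":0},{"grip":8,"x":0,"y":8.3,"z":-5.2,"spin":0},{"grip":8,"x":0,"y":8.8,"z":-4.3,"spin":0},{"grip":8,"x":0,"y":9.2,"z":-3.3,"spin":0},{"grip":8,"x":0,"y":9.5,"z":-2.3,"spin":0},{"grip":8,"x":0,"y":3,"z":0,"spin":0},{"grip":8,"x":0,"y":0,"z":0,"spin":0}]'
```

```text
t: 16.23
tool_pos: [517.6, -402.8, 22.5]
orientation: [-179.9, -0.1, 89.9]
wrist_force: [-1.3, 0.6, -5.1]
grip_width: 12.1
t: 16.73
tool_pos: [541.5, -402.5, 76.9]
orientation: [-179.9, -0.1, 90.0]
wrist_force: [0.3, 0.7, -8.7]
grip_width: 12.0
t: 17.4
tool_pos: [591.0, -402.2, 107.5]
orientation: [-179.4, -0.1, 89.9]
wrist_force: [-15.8, 6.5, 14.6]
grip_width: 11.8
```

```bash
python3 -m inch '[{"grip":8,"x":0,"y":-2,"z":0,"spin":0},{"grip":30,"x":0,"y":0,"z":0,"spin":0},{"grip":34,"x":0,"y":0,"z":0,"spin":0},{"grip":34,"x":0,"y":0,"z":-10,"spin":0},{"grip":34,"x":0,"y":0,"z":-30,"spin":0},{"grip":34,"x":0,"y":0,"z":-40,"spin":0},{"grip":34,"x":0,"y":0,"z":-40,"spin":0},{"grip":34,"x":0,"y":0,"z":0,"spin":0}]'
python3 - <<'E'
from h import *
go(591,-402,220)
a=shot("top","k1",(225,180,505,280),2.85); b=shot("side","k2",(230,200,370,370),3)
A=cv2.imread("pics/k1.png");B=cv2.imread("pics/k2.png")[:, :]
# second row: tray zoom and side
f=cv2.resize(a[175:285,230:330],None,fx=2.7,fy=2.7,interpolation=cv2.INTER_CUBIC)
h=300;C=np.hstack([f[:297],cv2.resize(B,(int(B.shape[1]*297/B.shape[0]),297))])
w=max(A.shape[1],C.shape[1]);p=lambda i:cv2.copyMakeBorder(i,0,0,0,w-i.shape[1],0)
cv2.imwrite("pics/k.png",np.vstack([p(A),p(C)])); print(A.shape,B.shape)
E
```

```text
t: 18.07
tool_pos: [599.4, -405.6, 236.1]
orientation: [179.0, 0.5, 89.9]
wrist_force: [1.7, -0.7, 0.9]
grip_width: 34.0
tool shift [ 3.7 -8.7 16. ] | pos [ 599.4 -405.6  236.1] rpy [179.    0.5  89.9] F [ 1.7 -0.7  0.9] w 34.0 t 18.07 q7 18.8
(285, 798, 3) (510, 420, 3)
```

View pics/k.png

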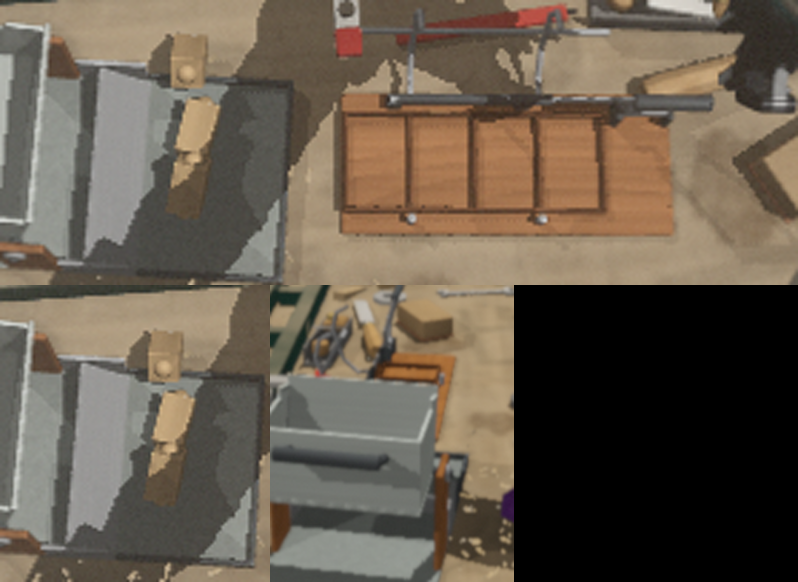

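Run:
```python
from h import *
a=cv2.imread("pics/k1_raw.png")
g=cv2.cvtColor(a,cv2.COLOR_BGR2LAB); g[...,0]=cv2.createCLAHE(3,(4,4)).apply(g[...,0]); a=cv2.cvtColor(g,cv2.COLOR_LAB2BGR)
crop(a,"m",(272,185,317,263),7.5)
```

```text
(no output)
```

View pics/m.png

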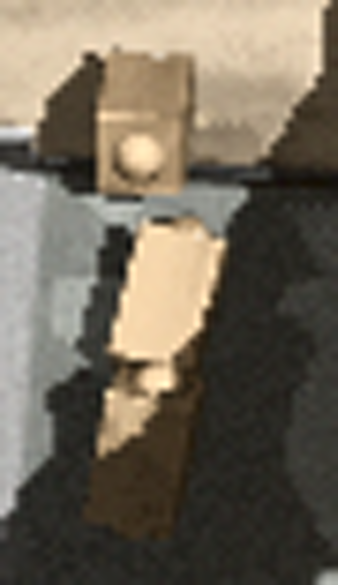

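Blank A leans on the far rim, its near end raised about 45°, with the stud at crop (140,155). B is at crop (165,290), axis about -13°. C is in shadow at crop (148,455), axis about -8°. The rings stand open and the bays are clear.

Run:
```python
from h import *
m=lambda x,y:(272+x/7.5-.4,185+y/7.5-.4)
k=lambda x,y:(225+x/2.85-.3,180+y/2.85-.3)
print("A end",plane("top",m(140,155),45).round(), "edge",plane("top",m(143,116),55).round(),"far",plane("top",m(150,55),21).round())
for z in(38,46):print("B",plane("top",m(168,290),z).round(1),"C",plane("top",m(147,458),z).round(1))
for x in (345,408,472,537,602): print(plane("top",k(x,162),16).round(1))
print([plane("top",k(470,y),16)[0].round(1) for y in (114,210)])
```

```text
A end [630.  15.  45.] edge [641.  13.  55.] far [672.  14.  21.]
B [585.1   4.2  38. ] C [527.6   9.5  38. ]
B [583.2   3.7  46. ] C [526.1   9.1  46. ]
[ 557.8 -127.5   16. ]
[ 558.8 -183.9   16. ]
[ 559.8 -241.3   16. ]
[ 560.8 -299.8   16. ]
[ 561.8 -358.6   16. ]
[np.float64(604.0), np.float64(516.1)]
```

```bash
python3 -m inch '[{"grip":50,"x":0,"y":0,"z":0,"spin":0.117},{"grip":50,"x":0,"y":0,"z":0,"spin":0.117},{"grip":50,"x":0,"y":0,"z":0,"spin":0.117},{"grip":50,"x":0,"y":0,"z":0,"spin":0.117},{"grip":50,"x":0,"y":0,"z":0,"spin":0.117},{"grip":50,"x":0,"y":0,"z":0,"spin":0.117},{"grip":50,"x":0,"y":0,"z":0,"spin":0.117}]'
python3 -m inch '[{"grip":50,"x":0,"y":0,"z":0,"spin":0.117},{"grip":50,"x":0,"y":0,"z":0,"spin":0.117},{"grip":50,"x":0,"y":0,"z":0,"spin":0.117},{"grip":50,"x":0,"y":0,"z":0,"spin":0.117},{"grip":50,"x":0,"y":0,"z":0,"spin":0.117},{"grip":50,"x":0,"y":0,"z":0,"spin":0.117},{"grip":50,"x":0,"y":0,"z":0,"spin":0.117}]'
python3 -c "from h import *;go(652,14,120,-4)"
```

```text
t: 18.75
tool_pos: [593.2, -403.1, 223.6]
orientation: [-180.0, -0.0, 42.7]
wrist_force: [-0.2, 0.1, -0.5]
grip_width: 49.8
t: 19.33
tool_pos: [593.3, -403.0, 223.6]
orientation: [-180.0, 0.0, -4.2]
wrist_force: [-0.8, 0.3, 0.6]
grip_width: 50.2
tool shift [  27.9 -420.1  103.8] spin -0.004 | pos [ 593.3 -403.   223.6] rpy [-180.     0.    -4.2] F [-0.8  0.3  0.6] w 50.2 t 19.33 q7 -61.8
```

```bash
python3 -m inch '[{"grip":50,"x":2,"y":-30,"z":0,"spin":0},{"grip":50,"x":2,"y":-30,"z":0,"spin":0},{"grip":50,"x":2,"y":-30,"z":0,"spin":0},{"grip":50,"x":2,"y":-30,"z":0,"spin":0},{"grip":50,"x":2,"y":-30,"z":0,"spin":0},{"grip":50,"x":2,"y":-30,"z":0,"spin":0},{"grip":50,"x":2,"y":-30,"z":0,"spin":0}]'
python3 -m inch '[{"grip":50,"x":2,"y":-30,"z":0,"spin":0},{"grip":50,"x":2,"y":-30,"z":0,"spin":0},{"grip":50,"x":2,"y":-30,"z":0,"spin":0},{"grip":50,"x":2,"y":-30,"z":0,"spin":0},{"grip":50,"x":2,"y":-30,"z":0,"spin":0},{"grip":50,"x":2,"y":-30,"z":0,"spin":0},{"grip":50,"x":2,"y":-30,"z":0,"spin":0},{"grip":50,"x":0,"y":0,"z":0,"spin":0}]'
python3 -m inch '[{"grip":50,"x":0,"y":0,"z":40,"spin":0},{"grip":50,"x":0,"y":0,"z":40,"spin":0},{"grip":50,"x":0,"y":0,"z":40,"spin":0},{"grip":50,"x":0,"y":0,"z":30,"spin":0},{"grip":50,"x":0,"y":0,"z":0,"spin":0}]'
python3 - <<'E'
from h import *
go(652,14,14,-4)
b=shot("side","n",(200,150,360,300),4)
E
```

```text
t: 19.92
tool_pos: [621.5, -193.0, 223.8]
orientation: [-180.0, 0.0, -3.9]
wrist_force: [1.2, 0.3, -0.7]
grip_width: 50.4
t: 20.58
tool_pos: [650.2, 24.2, 223.7]
orientation: [-179.6, 0.0, -3.3]
wrist_force: [-0.3, 2.1, 0.1]
grip_width: 50.1
t: 21.0
tool_pos: [644.3, 13.8, 67.2]
orientation: [179.9, 0.7, -3.9]
wrist_force: [-1.2, -0.0, -0.6]
grip_width: 49.8
tool shift [ 8.3 -0.8 53.1] spin 0.002 | pos [644.3  13.8  67.2] rpy [179.9   0.7  -3.9] F [-1.2 -0.  -0.6] w 49.8 t 21.0 q7 -96.9
```

View pics/n.png

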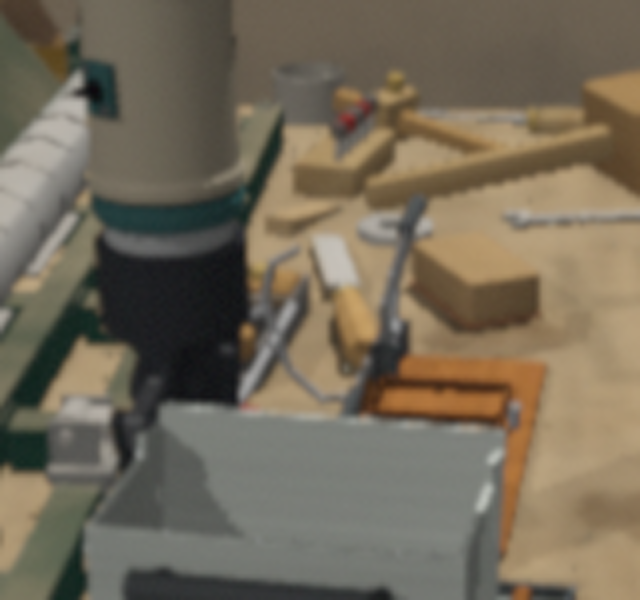

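The side view only shows the bin hiding the tray, so I descend by measurement and watch the force.

```bash
python3 -m inch '[{"grip":50,"x":4,"y":0,"z":0,"spin":0},{"grip":50,"x":3,"y":0,"z":10,"spin":0},{"grip":50,"x":0,"y":0,"z":12,"spin":0},{"grip":50,"x":0,"y":0,"z":10,"spin":0},{"grip":50,"x":0,"y":0,"z":0,"spin":0}]'
python3 -m inch '[{"grip":50,"x":0,"y":0,"z":8,"spin":0},{"grip":50,"x":0,"y":0,"z":8,"spin":0},{"grip":50,"x":0,"y":0,"z":0,"spin":0},{"grip":50,"x":0,"y":0,"z":0,"spin":0}]'
```

```text
t: 21.47
tool_pos: [655.3, 13.4, 40.5]
orientation: [180.0, 0.2, -3.9]
wrist_force: [-0.1, 0.1, -1.4]
grip_width: 50.0
t: 21.8
tool_pos: [656.2, 13.4, 25.7]
orientation: [180.0, 0.1, -3.9]
wrist_force: [0.4, 0.2, -0.3]
grip_width: 50.0
```

```bash
python3 -m inch '[{"grip":50,"x":-4,"y":0,"z":5,"spin":0},{"grip":50,"x":0,"y":0,"z":5,"spin":0},{"grip":50,"x":0,"y":0,"z":0,"spin":0},{"grip":30,"x":0,"y":0,"z":0,"spin":0},{"grip":20,"x":0,"y":0,"z":0,"spin":0},{"grip":20,"x":0,"y":0,"z":0,"spin":0},{"grip":20,"x":0,"y":0,"z":0,"spin":0},{"grip":20,"x":0,"y":0,"z":0,"spin":0}]'
python3 -m inch '[{"grip":20,"x":0,"y":0,"z":0,"spin":0},{"grip":20,"x":0,"y":0,"z":-8,"spin":0},{"grip":20,"x":0,"y":0,"z":-10,"spin":0},{"grip":20,"x":0,"y":0,"z":-10,"spin":0},{"grip":20,"x":0,"y":0,"z":0,"spin":0}]'
```

```text
t: 22.47
tool_pos: [653.0, 13.6, 16.6]
orientation: [-180.0, -0.0, -3.9]
wrist_force: [1.0, -0.3, -0.3]
grip_width: 29.4
t: 22.88
tool_pos: [654.7, 13.7, 47.3]
orientation: [-180.0, -0.3, -3.9]
wrist_force: [0.9, 0.4, -1.1]
grip_width: 29.1
```

```bash
python3 -m inch '[{"grip":20,"x":10,"y":0,"z":0,"spin":0},{"grip":20,"x":12,"y":0,"z":0,"spin":0},{"grip":20,"x":0,"y":0,"z":10,"spin":0},{"grip":20,"x":0,"y":0,"z":10,"spin":0},{"grip":20,"x":0,"y":0,"z":8,"spin":0},{"grip":20,"x":0,"y":0,"z":0,"spin":0}]'
python3 -m inch '[{"grip":46,"x":0,"y":0,"z":0,"spin":0},{"grip":46,"x":0,"y":0,"z":0,"spin":0},{"grip":46,"x":0,"y":0,"z":0,"spin":0},{"grip":46,"x":0,"y":0,"z":0,"spin":0},{"grip":46,"x":0,"y":0,"z":0,"spin":0}]'
python3 -m inch '[{"grip":46,"x":0,"y":0,"z":-40,"spin":0},{"grip":46,"x":0,"y":0,"z":-40,"spin":0},{"grip":46,"x":-30,"y":30,"z":-20,"spin":0},{"grip":46,"x":-30,"y":40,"z":0,"spin":0},{"grip":46,"x":0,"y":40,"z":0,"spin":0},{"grip":46,"x":0,"y":40,"z":0,"spin":0},{"grip":46,"x":0,"y":40,"z":0,"spin":0},{"grip":46,"x":0,"y":0,"z":0,"spin":0}]'
python3 - <<'E'
from h import *
go(660,14,14,-4)
a=shot("top","o",(265,165,335,275),7)
E
```

```text
t: 23.38
tool_pos: [673.7, 12.1, 16.1]
orientation: [180.0, 0.1, -3.9]
wrist_force: [-2.2, 0.2, 8.0]
grip_width: 29.2
t: 23.8
tool_pos: [674.2, 12.2, 15.9]
orientation: [180.0, 0.0, -3.9]
wrist_force: [-0.3, -0.5, -0.5]
grip_width: 45.8
t: 24.47
tool_pos: [608.5, -177.1, 114.5]
orientation: [179.5, -0.0, -4.7]
wrist_force: [-0.6, -1.1, 0.1]
grip_width: 46.2
tool shift [  35.8 -195.5   98.8] spin -0.011 | pos [ 608.5 -177.1  114.5] rpy [179.5  -0.   -4.7] F [-0.6 -1.1  0.1] w 46.2 t 24.47 q7 -82.0
```

View pics/o.png

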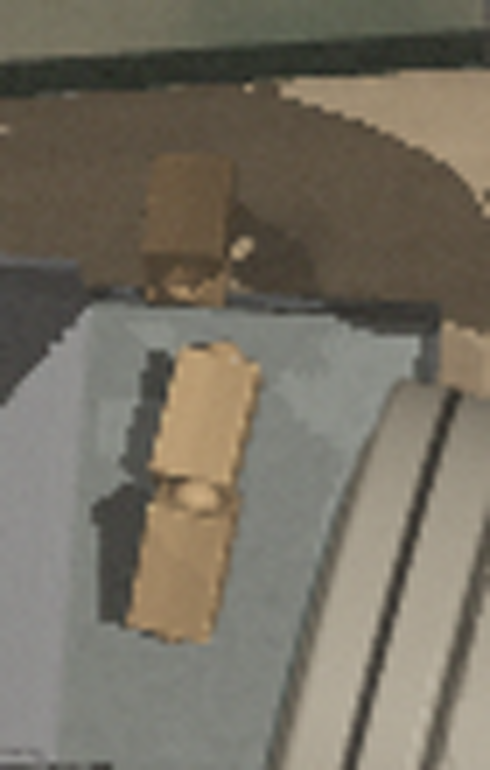

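Run:
```python
from h import *
m=lambda x,y:(265+x/7-.4,165+y/7-.4)
print("A",plane("top",m(190,205),36).round(1),"ends",plane("top",m(192,155),27).round(1),plane("top",m(187,255),43).round(1))
print("B",plane("top",m(207,417),41).round(1),"C",plane("top",m(182,570),38).round(1))
go(666,13,120,-4)
```

```text
A [662.5  12.3  36. ] ends [684.4  12.7  27. ] [641.6  12.4  43. ]
B [582.    3.5  41. ] C [526.6  11.   38. ]
tool shift [  42.2 -188.5   -6.7] spin -0.008 | pos [ 609.2 -171.7  114.2] rpy [179.7   0.   -4.5] F [-0.4  0.6 -0.9] w 45.8 t 24.52 q7 -82.1
```

```bash
python3 -m inch '[{"grip":48,"x":0,"y":-31,"z":0,"spin":0},{"grip":48,"x":8,"y":-31,"z":0,"spin":0},{"grip":48,"x":12,"y":-31,"z":0,"spin":0},{"grip":48,"x":12,"y":-31,"z":0,"spin":0},{"grip":48,"x":10,"y":-31,"z":0,"spin":0},{"grip":48,"x":2,"y":-31,"z":0,"spin":0},{"grip":48,"x":0,"y":0,"z":30,"spin":0},{"grip":48,"x":0,"y":0,"z":0,"spin":0}]'
python3 -c "from h import *;go(667,12.4,45,-4)"
```

```text
t: 25.18
tool_pos: [664.5, 24.4, 79.9]
orientation: [-179.9, 0.4, -3.5]
wrist_force: [-1.8, 0.3, -0.7]
grip_width: 47.6
tool shift [ 3.5 11.9 34.9] spin 0.008 | pos [664.5  24.4  79.9] rpy [-179.9    0.4   -3.5] F [-1.8  0.3 -0.7] w 47.6 t 25.18 q7 -97.3
```

```bash
python3 -m inch '[{"grip":48,"x":0,"y":0,"z":0,"spin":0},{"grip":48,"x":0,"y":0,"z":0,"spin":0},{"grip":48,"x":0,"y":0,"z":0,"spin":0}]'
python3 -c "from h import *;go(667,12.4,45,-4)"
```

```text
t: 25.43
tool_pos: [668.2, 17.4, 85.3]
orientation: [180.0, -0.1, -4.0]
wrist_force: [-0.2, 0.4, 0.3]
grip_width: 48.3
tool shift [-0.9  5.1 40.3] spin -0.000 | pos [668.2  17.4  85.3] rpy [ 1.8e+02 -1.0e-01 -4.0e+00] F [-0.2  0.4  0.3] w 48.3 t 25.43 q7 -97.3
```

```bash
python3 -m inch '[{"grip":48,"x":-1,"y":5,"z":0,"spin":0},{"grip":48,"x":0,"y":0,"z":20,"spin":0},{"grip":48,"x":0,"y":0,"z":20,"spin":0},{"grip":48,"x":0,"y":0,"z":10,"spin":0},{"grip":48,"x":0,"y":0,"z":10,"spin":0},{"grip":48,"x":0,"y":0,"z":10,"spin":0},{"grip":48,"x":0,"y":0,"z":0,"spin":0},{"grip":48,"x":0,"y":0,"z":0,"spin":0}]'
python3 -m inch '[{"grip":30,"x":0,"y":0,"z":0,"spin":0},{"grip":20,"x":0,"y":0,"z":0,"spin":0},{"grip":20,"x":0,"y":0,"z":0,"spin":0},{"grip":20,"x":0,"y":0,"z":0,"spin":0},{"grip":20,"x":0,"y":0,"z":0,"spin":0},{"grip":20,"x":0,"y":0,"z":0,"spin":0}]'
python3 -m inch '[{"grip":20,"x":0,"y":0,"z":-10,"spin":0},{"grip":20,"x":0,"y":0,"z":-20,"spin":0},{"grip":20,"x":0,"y":0,"z":-20,"spin":0},{"grip":20,"x":0,"y":0,"z":-20,"spin":0},{"grip":20,"x":0,"y":0,"z":-15,"spin":0},{"grip":20,"x":0,"y":0,"z":0,"spin":0}]'
python3 -c "from h import *;go(557,-270.5,100,0)"
```

```text
t: 26.1
tool_pos: [666.0, 13.6, 13.9]
orientation: [180.0, 0.0, -3.9]
wrist_force: [-1.2, -0.5, -0.1]
grip_width: 48.2
t: 26.6
tool_pos: [667.1, 13.9, 15.1]
orientation: [-180.0, -0.1, -3.9]
wrist_force: [-0.0, -0.5, 5.1]
grip_width: 28.7
t: 27.1
tool_pos: [668.1, 13.8, 102.8]
orientation: [-180.0, -0.3, -3.9]
wrist_force: [0.4, 0.5, 0.4]
grip_width: 29.3
tool shift [-91.4 291.2   2.1] spin -0.068 | pos [668.1  13.8 102.8] rpy [-180.    -0.3   -3.9] F [0.4 0.5 0.4] w 29.3 t 27.1 q7 -96.9
```

```bash
python3 -m inch '[{"grip":20,"x":-31,"y":0,"z":0,"spin":0},{"grip":20,"x":-31,"y":0,"z":0,"spin":0},{"grip":20,"x":-29,"y":0,"z":0,"spin":0},{"grip":20,"x":0,"y":25,"z":0,"spin":0},{"grip":20,"x":0,"y":29,"z":0,"spin":0},{"grip":20,"x":0,"y":30,"z":0,"spin":0},{"grip":20,"x":0,"y":30,"z":0,"spin":0},{"grip":20,"x":0,"y":30,"z":0,"spin":0}]'
python3 -m inch '[{"grip":20,"x":0,"y":30,"z":0,"spin":0},{"grip":20,"x":0,"y":30,"z":0,"spin":0},{"grip":20,"x":0,"y":30,"z":0,"spin":0},{"grip":20,"x":0,"y":30,"z":0,"spin":0},{"grip":20,"x":0,"y":25,"z":0,"spin":-0.068},{"grip":20,"x":0,"y":0,"z":0,"spin":0},{"grip":20,"x":0,"y":0,"z":0,"spin":0},{"grip":20,"x":0,"y":0,"z":0,"spin":0}]'
python3 -c "from h import *;go(557,-270.5,50,0)"
```

```text
t: 27.77
tool_pos: [564.4, -124.7, 98.4]
orientation: [-180.0, 0.1, -3.9]
wrist_force: [0.6, 0.1, -1.3]
grip_width: 28.8
t: 28.43
tool_pos: [555.0, -267.3, 98.3]
orientation: [-179.9, 0.1, -0.0]
wrist_force: [0.5, 0.4, -0.1]
grip_width: 29.0
tool shift [ 2.1  3.3 48.3] spin -0.001 | pos [ 555.  -267.3   98.3] rpy [-1.799e+02  1.000e-01 -0.000e+00] F [ 0.5  0.4 -0.1] w 29.0 t 28.43 q7 -70.3
```

```bash
python3 -m inch '[{"grip":20,"x":1,"y":3,"z":25,"spin":0},{"grip":20,"x":0,"y":0,"z":25,"spin":0},{"grip":20,"x":0,"y":0,"z":12,"spin":0},{"grip":20,"x":0,"y":0,"z":8,"spin":0},{"grip":20,"x":0,"y":0,"z":4,"spin":0},{"grip":20,"x":0,"y":0,"z":4,"spin":0},{"grip":20,"x":0,"y":0,"z":0,"spin":0}]'
python3 -c "from h import *;go(557,-270.5,20,0)"
```

```text
t: 29.02
tool_pos: [556.6, -270.1, 22.9]
orientation: [-179.9, 0.0, 0.0]
wrist_force: [-4.1, 3.6, 8.5]
grip_width: 28.5
tool shift [0.4 0.4 2.9] spin 0.001 | pos [ 556.6 -270.1   22.9] rpy [-179.9    0.     0. ] F [-4.1  3.6  8.5] w 28.5 t 29.02 q7 -70.6
```

```bash
python3 -m inch '[{"grip":40,"x":0,"y":0,"z":0,"spin":0},{"grip":40,"x":0,"y":0,"z":0,"spin":0},{"grip":40,"x":0,"y":0,"z":0,"spin":0},{"grip":40,"x":0,"y":0,"z":-15,"spin":0},{"grip":40,"x":0,"y":0,"z":-30,"spin":0},{"grip":40,"x":0,"y":0,"z":-35,"spin":0},{"grip":48,"x":0,"y":-20,"z":0,"spin":0.113},{"grip":48,"x":0,"y":0,"z":0,"spin":0.113}]'
python3 - <<'E'
from h import *
go(582,3.5,100,-13)
a=shot("top","p",(335,185,485,275),5)
E
```

```text
t: 29.68
tool_pos: [558.8, -248.5, 103.7]
orientation: [-179.9, -0.3, -13.1]
wrist_force: [-0.7, 1.1, -0.4]
grip_width: 48.1
tool shift [ -34.8 -250.7    4.2] spin -0.002 | pos [ 558.8 -248.5  103.7] rpy [-179.9   -0.3  -13.1] F [-0.7  1.1 -0.4] w 48.1 t 29.68 q7 -81.4
```

View pics/p.png

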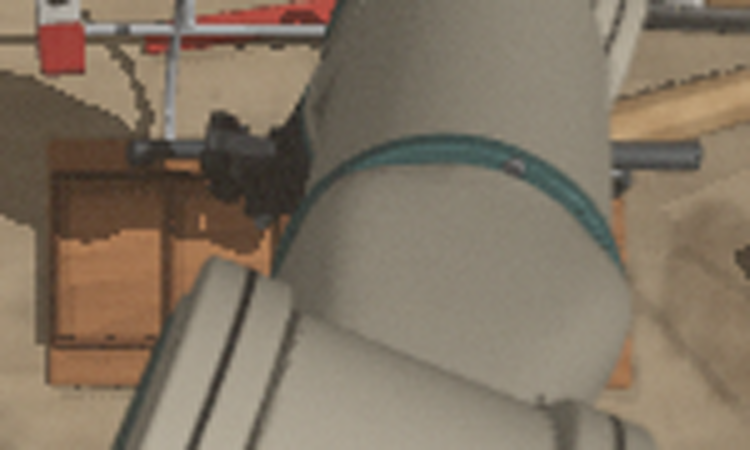

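The arm hides the bay in this picture. I'll check A numerically from a mask while the arm is over the tray.

```bash
python3 -m inch '[{"grip":48,"x":-4,"y":-20,"z":0,"spin":0},{"grip":48,"x":-4,"y":-30,"z":0,"spin":0},{"grip":48,"x":-4,"y":-30,"z":0,"spin":0},{"grip":48,"x":-4,"y":-30,"z":0,"spin":0},{"grip":48,"x":-4,"y":-30,"z":0,"spin":0},{"grip":48,"x":-4,"y":-30,"z":0,"spin":0},{"grip":48,"x":-4,"y":-30,"z":0,"spin":0},{"grip":48,"x":-3,"y":-30,"z":0,"spin":0}]'
python3 -m inch '[{"grip":48,"x":-3,"y":-20,"z":0,"spin":0},{"grip":48,"x":0,"y":0,"z":0,"spin":0},{"grip":48,"x":0,"y":0,"z":20,"spin":0},{"grip":48,"x":0,"y":0,"z":20,"spin":0},{"grip":48,"x":0,"y":0,"z":0,"spin":0},{"grip":48,"x":0,"y":0,"z":0,"spin":0},{"grip":48,"x":0,"y":0,"z":0,"spin":0}]'
python3 - <<'E'
from h import *
go(582,3.5,18,-13)
f=shot("top","q",(335,185,485,275),5)
hsv=cv2.cvtColor(f,cv2.COLOR_BGR2HSV)
for y in range(214,258,2): print(y,[tuple(int(v) for v in hsv[y,x]) for x in range(388,414,4)])
E
```

```text
t: 30.4
tool_pos: [577.9, -19.4, 100.9]
orientation: [180.0, 0.0, -12.9]
wrist_force: [0.5, 0.3, -0.4]
grip_width: 48.0
t: 30.98
tool_pos: [580.0, -1.0, 61.7]
orientation: [180.0, -0.0, -13.0]
wrist_force: [-0.0, -0.5, 0.2]
grip_width: 48.1
tool shift [ 0.9 -4.8 43.7] spin 0.000 | pos [580.   -1.   61.7] rpy [180.  -0. -13.] F [-0.  -0.5  0.2] w 48.1 t 30.98 q7 -102.6
214 [(23, 11, 92), (30, 8, 91), (9, 19, 92), (9, 19, 93), (12, 14, 88), (23, 12, 88), (18, 14, 89)]
216 [(19, 74, 72), (14, 73, 70), (9, 45, 74), (13, 43, 72), (23, 44, 70), (20, 43, 72), (20, 30, 77)]
218 [(13, 133, 149), (12, 136, 135), (13, 134, 147), (12, 134, 150), (12, 134, 148), (12, 91, 76), (13, 135, 136)]
220 [(12, 110, 86), (13, 129, 87), (11, 125, 86), (11, 123, 87), (12, 118, 91), (13, 134, 84), (12, 130, 86)]
222 [(13, 140, 138), (13, 134, 114), (13, 136, 141), (14, 136, 141), (13, 135, 140), (13, 134, 143), (11, 115, 69)]
224 [(12, 130, 143), (12, 134, 116), (13, 130, 141), (14, 132, 141), (12, 132, 154), (13, 132, 155), (12, 142, 81)]
226 [(14, 131, 161), (12, 133, 134), (13, 135, 161), (13, 132, 162), (
[... 1039 characters left out ...]
, 169), (13, 123, 77)]
246 [(13, 134, 150), (13, 116, 68), (15, 110, 90), (17, 99, 180), (17, 98, 175), (17, 96, 170), (14, 117, 72)]
248 [(12, 132, 153), (14, 109, 70), (15, 112, 89), (17, 100, 181), (17, 100, 174), (17, 98, 172), (14, 124, 78)]
250 [(13, 133, 157), (12, 134, 97), (15, 114, 87), (15, 100, 105), (17, 109, 112), (14, 106, 101), (12, 119, 79)]
252 [(13, 130, 157), (12, 134, 118), (12, 125, 90), (15, 110, 86), (18, 98, 185), (16, 113, 108), (13, 118, 80)]
254 [(12, 124, 76), (12, 118, 78), (13, 121, 80), (13, 126, 75), (17, 103, 151), (12, 122, 90), (13, 139, 75)]
256 [(13, 132, 149), (13, 138, 137), (13, 136, 143), (12, 134, 143), (12, 129, 146), (13, 134, 145), (15, 128, 78)]
```

```bash
cat >> h.py <<'E'
def bays(f):
    hsv=cv2.cvtColor(f,cv2.COLOR_BGR2HSV); m=cv2.inRange(hsv,(15,60,120),(22,116,255))
    m[:205]=0;m[262:]=0;m[:,:343]=0;m[:,445:]=0
    m=cv2.morphologyEx(m,cv2.MORPH_OPEN,np.ones((3,3),np.uint8))
    n,_,st,c=cv2.connectedComponentsWithStats(m)
    C=np.array([560,-243.])
    for i in range(1,n):
        if st[i,4]<60: continue
        ys,xs=np.where(_==i); r=cv2.minAreaRect(np.stack([xs,ys],1).astype(np.float32))
        print("blank px",c[i].round(1),st[i].tolist(),"carrier xy",(plane("top",c[i],38)[:2]-C).round(1),"rect",np.round(r[1],1),round(r[2],1))
E
python3 - <<'E'
from h import *
bays(cv2.imread("pics/q_raw.png"))
E
python3 -m inch '[{"grip":48,"x":1,"y":-5,"z":0,"spin":0},{"grip":48,"x":0,"y":0,"z":12,"spin":0},{"grip":48,"x":0,"y":0,"z":12,"spin":0},{"grip":48,"x":0,"y":0,"z":10,"spin":0},{"grip":48,"x":0,"y":0,"z":10,"spin":0},{"grip":48,"x":0,"y":0,"z":0,"spin":0},{"grip":48,"x":0,"y":0,"z":0,"spin":0}]'
python3 -c "from h import *;go(582,3.5,18,-13)"
```

```text
blank px [352.1 208.4] [343, 205, 19, 8, 149] carrier xy [ 66.3 101.1] rect [ 7. 18.] 90.0
blank px [387.9 208.5] [370, 205, 37, 8, 295] carrier xy [67.8 10. ] rect [ 7. 36.] 90.0
blank px [429.6 208.5] [415, 205, 30, 8, 238] carrier xy [ 69.9 -96.5] rect [ 7. 29.] 90.0
blank px [403.3 240.6] [398, 232, 12, 18, 208] carrier xy [-14.7 -27.8] rect [17. 11.] 90.0
t: 31.62
tool_pos: [580.8, 4.4, 15.9]
orientation: [180.0, 0.1, -13.0]
wrist_force: [0.1, -0.3, 0.5]
grip_width: 48.2
tool shift [ 1.4  0.6 -2.1] spin 0.000 | pos [580.8   4.4  15.9] rpy [ 1.8e+02  1.0e-01 -1.3e+01] F [ 0.1 -0.3  0.5] w 48.2 t 31.62 q7 -102.9
```

```bash
python3 -m inch '[{"grip":30,"x":0,"y":0,"z":0,"spin":0},{"grip":20,"x":0,"y":0,"z":0,"spin":0},{"grip":20,"x":0,"y":0,"z":0,"spin":0},{"grip":20,"x":0,"y":0,"z":0,"spin":0},{"grip":20,"x":0,"y":0,"z":0,"spin":0},{"grip":20,"x":0,"y":0,"z":0,"spin":0}]'
python3 -m inch '[{"grip":20,"x":0,"y":0,"z":-10,"spin":0},{"grip":20,"x":0,"y":0,"z":-20,"spin":0},{"grip":20,"x":0,"y":0,"z":-20,"spin":0},{"grip":20,"x":0,"y":0,"z":-20,"spin":0},{"grip":20,"x":0,"y":0,"z":-15,"spin":-0.11},{"grip":20,"x":0,"y":0,"z":0,"spin":-0.113},{"grip":20,"x":0,"y":0,"z":0,"spin":0}]'
python3 -c "from h import *;go(560,-212.6,100,0)"
```

```text
t: 32.12
tool_pos: [582.1, 4.5, 17.5]
orientation: [-180.0, -0.1, -13.0]
wrist_force: [0.2, -0.7, 1.9]
grip_width: 29.0
t: 32.7
tool_pos: [582.3, 4.5, 103.9]
orientation: [-180.0, -0.1, -0.0]
wrist_force: [0.2, -0.5, -0.9]
grip_width: 28.7
tool shift [-22.2 217.1   3.7] spin -0.001 | pos [582.3   4.5 103.9] rpy [-1.8e+02 -1.0e-01 -0.0e+00] F [ 0.2 -0.5 -0.9] w 28.7 t 32.7 q7 -94.0
```

```bash
python3 -m inch '[{"grip":20,"x":-8,"y":17,"z":0,"spin":0},{"grip":20,"x":-8,"y":25,"z":0,"spin":0},{"grip":20,"x":-6,"y":30,"z":0,"spin":0},{"grip":20,"x":0,"y":30,"z":0,"spin":0},{"grip":20,"x":0,"y":30,"z":0,"spin":0},{"grip":20,"x":0,"y":30,"z":0,"spin":0},{"grip":20,"x":0,"y":30,"z":0,"spin":0},{"grip":20,"x":0,"y":25,"z":0,"spin":0}]'
python3 -m inch '[{"grip":20,"x":0,"y":0,"z":0,"spin":0},{"grip":20,"x":0,"y":0,"z":0,"spin":0},{"grip":20,"x":0,"y":0,"z":25,"spin":0},{"grip":20,"x":0,"y":0,"z":0,"spin":0},{"grip":20,"x":0,"y":0,"z":0,"spin":0}]'
python3 -c "from h import *;go(560,-212.6,20,0)"
```

```text
t: 33.37
tool_pos: [557.8, -214.9, 101.8]
orientation: [180.0, 0.1, -0.5]
wrist_force: [0.2, -0.5, -1.5]
grip_width: 28.8
t: 33.78
tool_pos: [557.7, -210.1, 76.0]
orientation: [-179.9, 0.2, -0.1]
wrist_force: [-0.3, 0.3, 0.4]
grip_width: 28.5
tool shift [ 2.5  2.6 56. ] spin -0.002 | pos [ 557.7 -210.1   76. ] rpy [-1.799e+02  2.000e-01 -1.000e-01] F [-0.3  0.3  0.4] w 28.5 t 33.78 q7 -75.4
```

```bash
python3 -m inch '[{"grip":20,"x":3,"y":2.5,"z":20,"spin":0},{"grip":20,"x":0,"y":0,"z":15,"spin":0},{"grip":20,"x":0,"y":0,"z":10,"spin":0},{"grip":20,"x":0,"y":0,"z":6,"spin":0},{"grip":20,"x":0,"y":0,"z":5,"spin":0},{"grip":20,"x":0,"y":0,"z":0,"spin":0},{"grip":20,"x":0,"y":0,"z":0,"spin":0}]'
python3 -m inch '[{"grip":38,"x":0,"y":0,"z":0,"spin":0},{"grip":38,"x":0,"y":0,"z":0,"spin":0},{"grip":38,"x":0,"y":0,"z":0,"spin":0},{"grip":38,"x":0,"y":0,"z":-15,"spin":0},{"grip":38,"x":0,"y":0,"z":-30,"spin":0},{"grip":38,"x":0,"y":0,"z":-35,"spin":0},{"grip":48,"x":0,"y":-20,"z":0,"spin":0.1},{"grip":48,"x":0,"y":0,"z":0,"spin":0.092}]'
python3 -c "from h import *;go(526.5,11,60,-11)"
```

```text
t: 34.37
tool_pos: [562.2, -214.8, 21.5]
orientation: [180.0, -0.0, -0.2]
wrist_force: [0.3, -0.3, -1.0]
grip_width: 28.8
t: 35.03
tool_pos: [564.1, -191.8, 103.9]
orientation: [-179.8, -0.3, -11.3]
wrist_force: [1.0, 1.4, -1.0]
grip_width: 47.9
tool shift [ -76.9 -191.4   44.1] spin -0.006 | pos [ 564.1 -191.8  103.9] rpy [-179.8   -0.3  -11.3] F [ 1.   1.4 -1. ] w 47.9 t 35.03 q7 -84.9
```

Run:
```python
from h import *
f=shot("top","r",(265,165,335,275),7)
hsv=cv2.cvtColor(f,cv2.COLOR_BGR2HSV); m=cv2.inRange(hsv,(8,60,40),(25,255,255))
m[:170]=0;m[290:]=0;m[:,:262]=0;m[:,335:]=0
m[262:]=0
m=cv2.morphologyEx(m,cv2.MORPH_OPEN,np.ones((3,3),np.uint8))
n,l,st,c=cv2.connectedComponentsWithStats(m)
for i in range(1,n):
    if st[i,4]>60:
        ys,xs=np.where(l==i); r=cv2.minAreaRect(np.stack([xs,ys],1).astype(np.float32)); print(c[i].round(1),st[i].tolist(),np.round(r[1],1),round(r[2],1),plane("top",c[i],36).round(1))
```

```text
[304.2 195.3] [262, 175, 73, 76, 2381] [75. 72.] 90.0 [659.2 -19.6  36. ]
[292.3 240.5] [285, 229, 16, 24, 279] [12.8 24.3] 14.9 [541.1   7.4  36. ]
```

View pics/r.png

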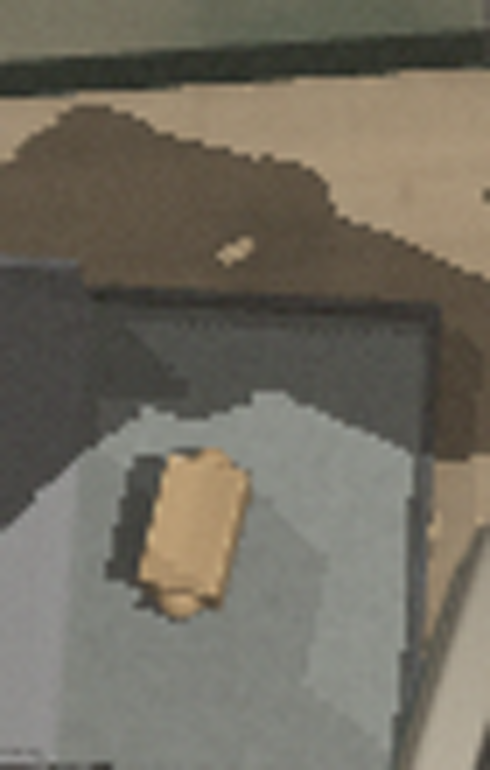

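C has moved (crop centre (195,525)). It lies flat, axis about -14°, at world (542,7).

```bash
python3 -c "
from h import *
print(plane('top',(265+195/7-.4,165+525/7-.4),38)); go(542.5,7,60,-14)"
python3 -m inch '[{"grip":48,"x":-8,"y":-20,"z":0,"spin":0.05},{"grip":48,"x":-8,"y":-30,"z":0,"spin":0},{"grip":48,"x":-8,"y":-30,"z":0,"spin":0},{"grip":48,"x":-8,"y":-30,"z":0,"spin":0},{"grip":48,"x":-8,"y":-30,"z":0,"spin":0},{"grip":48,"x":-8,"y":-30,"z":0,"spin":0},{"grip":48,"x":-8,"y":-20,"z":0,"spin":0},{"grip":48,"x":0,"y":0,"z":0,"spin":0}]'
python3 -m inch '[{"grip":48,"x":0,"y":0,"z":20,"spin":0},{"grip":48,"x":0,"y":0,"z":20,"spin":0},{"grip":48,"x":0,"y":0,"z":0,"spin":0},{"grip":48,"x":0,"y":0,"z":0,"spin":0},{"grip":48,"x":0,"y":0,"z":0,"spin":0}]'
python3 - <<'E'
from h import *
go(542.5,7,18,-14)
bays(shot("top","s"))
E
```

```text
[543.06853007   6.85654418  38.        ]
tool shift [ -60.4 -191.5   43. ] spin 0.043 | pos [ 563.3 -192.8  102.8] rpy [-179.9   -0.2  -11.5] F [ 0.3 -0.4 -1.2] w 47.8 t 35.08 q7 -85.0
t: 35.75
tool_pos: [552.2, 9.4, 101.0]
orientation: [-179.8, 0.1, -13.5]
wrist_force: [-0.1, -0.2, 0.1]
grip_width: 48.0
t: 36.17
tool_pos: [553.2, 2.0, 61.7]
orientation: [180.0, -0.0, -14.1]
wrist_force: [0.3, 0.6, 0.4]
grip_width: 47.6
tool shift [-11.6  -2.2  43.7] spin -0.001 | pos [553.2   2.   61.7] rpy [180.   -0.  -14.1] F [0.3 0.6 0.4] w 47.6 t 36.17 q7 -103.7
blank px [352.  208.5] [343, 205, 19, 8, 152] carrier xy [ 66.1 101.3] rect [ 7. 18.] 90.0
blank px [387.9 208.5] [370, 205, 37, 8, 295] carrier xy [67.8 10. ] rect [ 7. 36.] 90.0
blank px [429.6 208.5] [415, 205, 30, 8, 238] carrier xy [ 69.9 -96.5] rect [ 7. 29.] 90.0
blank px [380.7 233.6] [375, 223, 12, 24, 241] carrier xy [ 2.2 29. ] rect [23. 11.] 90.0
blank px [403.4 240.6] [398, 232, 12, 18, 208] carrier xy [-14.6 -28. ] rect [17. 11.] 90.0
```

```bash
python3 -m inch '[{"grip":48,"x":-11,"y":-2,"z":0,"spin":0},{"grip":48,"x":0,"y":0,"z":12,"spin":0},{"grip":48,"x":0,"y":0,"z":12,"spin":0},{"grip":48,"x":0,"y":0,"z":10,"spin":0},{"grip":48,"x":0,"y":0,"z":9,"spin":0},{"grip":48,"x":0,"y":0,"z":0,"spin":0},{"grip":48,"x":0,"y":0,"z":0,"spin":0}]'
python3 -m inch '[{"grip":30,"x":0,"y":0,"z":0,"spin":0},{"grip":20,"x":0,"y":0,"z":0,"spin":0},{"grip":20,"x":0,"y":0,"z":0,"spin":0},{"grip":20,"x":0,"y":0,"z":0,"spin":0},{"grip":20,"x":0,"y":0,"z":0,"spin":0},{"grip":20,"x":0,"y":0,"z":0,"spin":0}]'
python3 -m inch '[{"grip":20,"x":0,"y":0,"z":-10,"spin":0},{"grip":20,"x":0,"y":0,"z":-20,"spin":0},{"grip":20,"x":0,"y":0,"z":-20,"spin":0},{"grip":20,"x":0,"y":0,"z":-20,"spin":0},{"grip":20,"x":0,"y":0,"z":-15,"spin":-0.12},{"grip":20,"x":0,"y":0,"z":0,"spin":-0.12},{"grip":20,"x":0,"y":0,"z":0,"spin":0}]'
python3 -c "from h import *;go(558,-155.7,100,0)"
```

```text
t: 36.8
tool_pos: [542.3, 7.3, 17.5]
orientation: [180.0, 0.1, -14.1]
wrist_force: [-0.4, 0.4, 0.2]
grip_width: 48.1
t: 37.3
tool_pos: [543.1, 7.4, 18.7]
orientation: [-180.0, -0.1, -14.1]
wrist_force: [-0.8, 0.3, 5.9]
grip_width: 28.9
t: 37.88
tool_pos: [543.1, 7.4, 104.6]
orientation: [-180.0, -0.1, -0.1]
wrist_force: [-1.1, -0.6, -1.0]
grip_width: 28.7
tool shift [ 15.3 163.1   4.6] spin -0.002 | pos [543.1   7.4 104.6] rpy [-1.8e+02 -1.0e-01 -1.0e-01] F [-1.1 -0.6 -1. ] w 28.7 t 37.88 q7 -94.8
```

```bash
python3 -m inch '[{"grip":20,"x":5,"y":18,"z":0,"spin":0},{"grip":20,"x":5,"y":25,"z":0,"spin":0},{"grip":20,"x":5,"y":30,"z":0,"spin":0},{"grip":20,"x":0,"y":30,"z":0,"spin":0},{"grip":20,"x":0,"y":30,"z":0,"spin":0},{"grip":20,"x":0,"y":28,"z":0,"spin":0},{"grip":20,"x":0,"y":0,"z":0,"spin":0},{"grip":20,"x":0,"y":0,"z":0,"spin":0}]'
python3 -m inch '[{"grip":20,"x":0,"y":0,"z":25,"spin":0},{"grip":20,"x":0,"y":0,"z":0,"spin":0},{"grip":20,"x":0,"y":0,"z":0,"spin":0}]'
python3 -c "from h import *;go(558,-155.7,20,0)"
```

```text
t: 38.55
tool_pos: [555.5, -156.0, 102.6]
orientation: [180.0, 0.1, -0.7]
wrist_force: [0.4, 0.4, -0.5]
grip_width: 28.7
t: 38.8
tool_pos: [555.3, -151.6, 77.0]
orientation: [-179.9, 0.2, -0.3]
wrist_force: [1.0, -0.9, 0.2]
grip_width: 29.1
tool shift [ 2.9  4.2 57. ] spin -0.005 | pos [ 555.3 -151.6   77. ] rpy [-179.9    0.2   -0.3] F [ 1.  -0.9  0.2] w 29.1 t 38.8 q7 -80.6
```

```bash
python3 -m inch '[{"grip":20,"x":2,"y":3,"z":20,"spin":0},{"grip":20,"x":0,"y":0,"z":15,"spin":0},{"grip":20,"x":0,"y":0,"z":10,"spin":0},{"grip":20,"x":0,"y":0,"z":6,"spin":0},{"grip":20,"x":0,"y":0,"z":5,"spin":0},{"grip":20,"x":0,"y":0,"z":0,"spin":0},{"grip":20,"x":0,"y":0,"z":0,"spin":0}]'
python3 -m inch '[{"grip":38,"x":0,"y":0,"z":0,"spin":0},{"grip":38,"x":0,"y":0,"z":0,"spin":0},{"grip":38,"x":0,"y":0,"z":0,"spin":0},{"grip":38,"x":0,"y":0,"z":-15,"spin":0},{"grip":38,"x":0,"y":0,"z":-30,"spin":0},{"grip":38,"x":0,"y":0,"z":-35,"spin":0},{"grip":42,"x":-3,"y":35,"z":0,"spin":0},{"grip":42,"x":-3,"y":35,"z":0,"spin":0}]'
python3 -m inch '[{"grip":42,"x":-3,"y":35,"z":0,"spin":0},{"grip":42,"x":-3,"y":10,"z":0,"spin":0},{"grip":42,"x":0,"y":0,"z":20,"spin":0},{"grip":42,"x":0,"y":0,"z":20,"spin":0},{"grip":42,"x":0,"y":0,"z":0,"spin":0},{"grip":42,"x":0,"y":0,"z":0,"spin":0},{"grip":42,"x":0,"y":0,"z":0,"spin":0}]'
python3 -c "from h import *;go(546,-271,20,0)"
```

```text
t: 39.38
tool_pos: [559.0, -156.5, 22.5]
orientation: [180.0, -0.0, -0.3]
wrist_force: [0.7, 0.6, -1.2]
grip_width: 28.8
t: 40.05
tool_pos: [555.2, -225.0, 105.2]
orientation: [180.0, -0.3, 0.0]
wrist_force: [0.3, -0.5, -0.6]
grip_width: 41.8
t: 40.63
tool_pos: [546.7, -271.4, 62.9]
orientation: [180.0, -0.1, -0.3]
wrist_force: [-1.1, -0.6, 0.4]
grip_width: 42.0
tool shift [-0.7 -0.4 42.9] spin -0.005 | pos [ 546.7 -271.4   62.9] rpy [ 1.8e+02 -1.0e-01 -3.0e-01] F [-1.1 -0.6  0.4] w 42.0 t 40.63 q7 -70.5
```

Grip A, lift it slightly, shift it +x by about 12 mm and set it down.

```bash
python3 -m inch '[{"grip":42,"x":0,"y":0,"z":15,"spin":0},{"grip":42,"x":0,"y":0,"z":15,"spin":0},{"grip":42,"x":0,"y":0,"z":10,"spin":0},{"grip":42,"x":0,"y":0,"z":0,"spin":0},{"grip":42,"x":0,"y":0,"z":0,"spin":0}]'
python3 -m inch '[{"grip":25,"x":0,"y":0,"z":0,"spin":0},{"grip":20,"x":0,"y":0,"z":0,"spin":0},{"grip":20,"x":0,"y":0,"z":0,"spin":0},{"grip":20,"x":0,"y":0,"z":0,"spin":0},{"grip":20,"x":0,"y":0,"z":0,"spin":0}]'
python3 -m inch '[{"grip":20,"x":0,"y":0,"z":-5,"spin":0},{"grip":20,"x":6,"y":0,"z":0,"spin":0},{"grip":20,"x":6,"y":0,"z":0,"spin":0},{"grip":20,"x":0,"y":0,"z":4,"spin":0},{"grip":20,"x":0,"y":0,"z":0,"spin":0},{"grip":20,"x":0,"y":0,"z":0,"spin":0}]'
python3 -m inch '[{"grip":38,"x":0,"y":0,"z":0,"spin":0},{"grip":38,"x":0,"y":0,"z":0,"spin":0},{"grip":38,"x":0,"y":0,"z":0,"spin":0},{"grip":38,"x":0,"y":0,"z":-15,"spin":0},{"grip":38,"x":0,"y":0,"z":-30,"spin":0},{"grip":38,"x":0,"y":0,"z":-40,"spin":0},{"grip":38,"x":0,"y":0,"z":-40,"spin":0},{"grip":38,"x":0,"y":0,"z":-20,"spin":0}]'
```

```text
t: 41.05
tool_pos: [546.3, -271.4, 22.5]
orientation: [180.0, -0.0, -0.3]
wrist_force: [-0.3, -0.7, -0.0]
grip_width: 41.8
t: 41.47
tool_pos: [547.0, -271.9, 23.2]
orientation: [180.0, -0.1, -0.3]
wrist_force: [-0.2, 0.5, 5.3]
grip_width: 28.8
t: 41.97
tool_pos: [559.5, -271.6, 23.2]
orientation: [180.0, -0.1, -0.3]
wrist_force: [1.9, -0.4, 2.8]
grip_width: 28.5
t: 42.63
tool_pos: [559.4, -272.5, 172.5]
orientation: [179.9, -0.3, -0.3]
wrist_force: [0.1, -0.2, -0.9]
grip_width: 38.2
```

```bash
python3 -m inch '[{"grip":36,"x":0,"y":0,"z":-40,"spin":0},{"grip":36,"x":8,"y":32,"z":0,"spin":0},{"grip":36,"x":8,"y":33,"z":0,"spin":0},{"grip":36,"x":8,"y":33,"z":0,"spin":0},{"grip":36,"x":8,"y":33,"z":0,"spin":0},{"grip":36,"x":0,"y":0,"z":0,"spin":-0.121},{"grip":36,"x":0,"y":0,"z":0,"spin":-0.121},{"grip":36,"x":0,"y":0,"z":0,"spin":-0.121}]'
python3 -m inch '[{"grip":36,"x":0,"y":0,"z":0,"spin":-0.121},{"grip":36,"x":0,"y":0,"z":0,"spin":-0.121},{"grip":36,"x":0,"y":0,"z":0,"spin":-0.121},{"grip":36,"x":0,"y":0,"z":0,"spin":-0.121},{"grip":36,"x":0,"y":0,"z":0,"spin":-0.121},{"grip":36,"x":0,"y":0,"z":0,"spin":-0.121},{"grip":36,"x":0,"y":0,"z":0,"spin":-0.121},{"grip":36,"x":0,"y":0,"z":0,"spin":-0.121}]'
python3 -m inch '[{"grip":36,"x":0,"y":0,"z":0,"spin":-0.121},{"grip":36,"x":0,"y":0,"z":0,"spin":-0.121},{"grip":36,"x":0,"y":0,"z":0,"spin":0},{"grip":36,"x":0,"y":0,"z":0,"spin":0},{"grip":36,"x":0,"y":0,"z":0,"spin":0}]'
python3 - <<'E'
from h import *
go(591,-400,110,90)
f=shot("top","u",(330,180,470,270),5.5);bays(f)
hsv=cv2.cvtColor(f,cv2.COLOR_BGR2HSV)
E
```

```text
t: 43.3
tool_pos: [588.3, -403.4, 207.0]
orientation: [-179.9, 0.1, 20.7]
wrist_force: [-0.1, 0.2, -0.2]
grip_width: 35.8
t: 43.97
tool_pos: [588.5, -402.8, 207.5]
orientation: [-179.9, -0.0, 76.3]
wrist_force: [0.9, 0.0, -0.3]
grip_width: 36.0
t: 44.38
tool_pos: [589.0, -402.8, 207.8]
orientation: [-180.0, -0.0, 89.6]
wrist_force: [0.7, -0.4, -0.5]
grip_width: 35.9
tool shift [ 2.8  2.1 97.8] spin -0.006 | pos [ 589.  -402.8  207.8] rpy [-180.    -0.    89.6] F [ 0.7 -0.4 -0.5] w 35.9 t 44.38 q7 15.8
blank px [429.6 208.5] [415, 205, 30, 8, 238] carrier xy [ 69.9 -96.5] rect [ 7. 29.] 90.0
blank px [380.6 233.5] [375, 223, 12, 24, 245] carrier xy [ 2.5 29.1] rect [23. 11.] 90.0
blank px [357.5 234. ] [352, 224, 12, 20, 228] carrier xy [ 0.3 87.2] rect [19. 11.] 90.0
blank px [403.4 238. ] [398, 228, 12, 20, 228] carrier xy [ -7.9 -28.1] rect [19. 11.] 90.0
```

View pics/u.png

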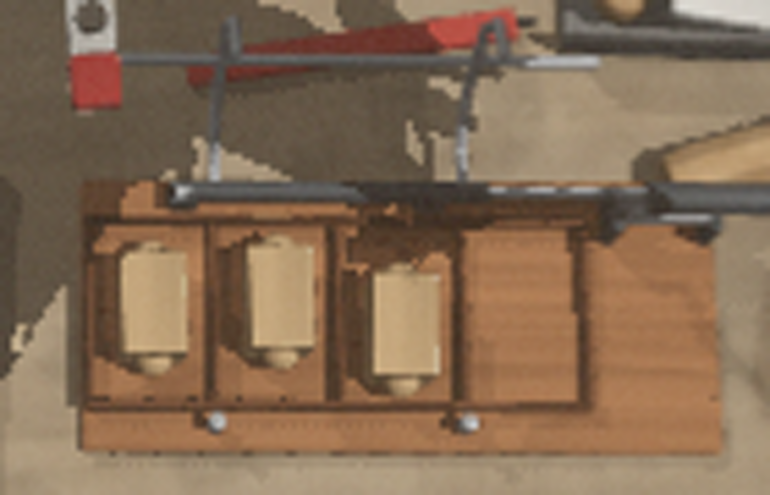

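All three blanks lie flat in bays 0–2 (crop (152,305), (282,300), (405,325)), with the rings open. The lever bar is at crop (710,195). Now to grip the lever and close it.

```bash
python3 -c "
from h import *
for z in (121,128): print(plane('top',(330+650/5.5,180+197/5.5),z).round(1),plane('top',(330+765/5.5,180+197/5.5),z).round(1))"
python3 -m inch '[{"grip":36,"x":2,"y":1,"z":25,"spin":0},{"grip":36,"x":0,"y":0,"z":25,"spin":0},{"grip":36,"x":0,"y":0,"z":15,"spin":0},{"grip":36,"x":0,"y":0,"z":0,"spin":0},{"grip":36,"x":0,"y":0,"z":0,"spin":0}]'
```

```text
[ 590.4 -364.5  121. ] [ 591.3 -414.6  121. ]
[ 588.6 -362.6  128. ] [ 589.6 -412.4  128. ]
t: 44.85
tool_pos: [590.0, -400.6, 142.5]
orientation: [-179.9, -0.0, 89.8]
wrist_force: [0.9, 0.3, -0.0]
grip_width: 36.2
```

```bash
python3 -m inch '[{"grip":36,"x":0,"y":1,"z":12,"spin":0},{"grip":36,"x":0,"y":0,"z":12,"spin":0},{"grip":36,"x":0,"y":0,"z":12,"spin":0},{"grip":36,"x":0,"y":0,"z":0,"spin":0}]'
python3 -m inch '[{"grip":18,"x":0,"y":0,"z":0,"spin":0},{"grip":8,"x":0,"y":0,"z":0,"spin":0},{"grip":8,"x":0,"y":0,"z":0,"spin":0},{"grip":8,"x":0,"y":0,"z":0,"spin":0},{"grip":8,"x":0,"y":0,"z":0,"spin":0}]'
```

```text
t: 45.18
tool_pos: [589.5, -400.1, 103.9]
orientation: [-179.8, -0.1, 89.8]
wrist_force: [-1.5, 0.7, -0.3]
grip_width: 36.0
t: 45.6
tool_pos: [590.9, -400.8, 107.2]
orientation: [-179.9, 0.0, 89.8]
wrist_force: [-2.9, 0.2, -1.3]
grip_width: 12.1
```

Reverse the arc, then press down.

```bash
python3 -m inch '[{"grip":8,"x":0,"y":-9.5,"z":2.3,"spin":0},{"grip":8,"x":0,"y":-9.2,"z":3.3,"spin":0},{"grip":8,"x":0,"y":-8.8,"z":4.3,"spin":0},{"grip":8,"x":0,"y":-8.3,"z":5.2,"spin":0},{"grip":8,"x":0,"y":-7.7,"z":6.1,"spin":0},{"grip":8,"x":0,"y":-7,"z":6.9,"spin":0}]'
python3 -m inch '[{"grip":8,"x":0,"y":-6.2,"z":7.6,"spin":0},{"grip":8,"x":0,"y":-5.3,"z":8.2,"spin":0},{"grip":8,"x":0,"y":-4.4,"z":8.7,"spin":0},{"grip":8,"x":0,"y":-3.4,"z":9.2,"spin":0},{"grip":8,"x":0,"y":-2.4,"z":9.5,"spin":0},{"grip":8,"x":0,"y":-1.4,"z":9.7,"spin":0},{"grip":8,"x":0,"y":0,"z":2,"spin":0},{"grip":8,"x":0,"y":0,"z":0,"spin":0}]'
```

```text
t: 46.1
tool_pos: [547.4, -401.4, 83.3]
orientation: [179.2, 0.2, 89.9]
wrist_force: [4.2, -0.4, 7.6]
grip_width: 11.5
t: 46.77
tool_pos: [517.9, -401.7, 24.5]
orientation: [180.0, 0.1, 89.8]
wrist_force: [-1.6, -1.4, 0.1]
grip_width: 12.2
```

```bash
python3 -m inch '[{"grip":8,"x":0,"y":0,"z":3,"spin":0},{"grip":8,"x":0,"y":0,"z":2,"spin":0},{"grip":8,"x":0,"y":0,"z":0,"spin":0},{"grip":8,"x":0,"y":0,"z":0,"spin":0}]'
```

```text
t: 47.1
tool_pos: [517.5, -401.6, 20.1]
orientation: [-180.0, 0.1, 89.8]
wrist_force: [-5.1, -0.3, 6.1]
grip_width: 11.8
```

```bash
python3 -m inch '[{"grip":8,"x":0,"y":0,"z":2,"spin":0},{"grip":8,"x":0,"y":0,"z":2,"spin":0},{"grip":8,"x":0,"y":0,"z":0,"spin":0},{"grip":8,"x":0,"y":0,"z":0,"spin":0}]'
```

```text
t: 47.43
tool_pos: [517.2, -401.7, 17.9]
orientation: [-179.9, 0.1, 89.8]
wrist_force: [-7.7, 1.7, 18.0]
grip_width: 12.0
```

```bash
python3 -m inch '[{"grip":30,"x":0,"y":0,"z":0,"spin":0},{"grip":34,"x":0,"y":0,"z":0,"spin":0},{"grip":34,"x":0,"y":0,"z":0,"spin":0},{"grip":34,"x":0,"y":0,"z":-15,"spin":0},{"grip":34,"x":0,"y":0,"z":-30,"spin":0},{"grip":34,"x":0,"y":0,"z":-40,"spin":0},{"grip":34,"x":0,"y":0,"z":-40,"spin":0},{"grip":34,"x":-40,"y":0,"z":-40,"spin":0}]'
python3 -m inch '[{"grip":34,"x":-40,"y":0,"z":-40,"spin":0},{"grip":34,"x":-40,"y":0,"z":0,"spin":0},{"grip":34,"x":-40,"y":0,"z":0,"spin":0},{"grip":34,"x":-40,"y":0,"z":0,"spin":0},{"grip":34,"x":0,"y":0,"z":0,"spin":0},{"grip":34,"x":0,"y":0,"z":0,"spin":0}]'
python3 - <<'E'
from h import *
go(518,-600,200)
f=shot("top","v",(160,150,480,330),2.5);bays(f)
b=shot("side","w",(200,180,400,360),2.2)
A=cv2.imread("pics/v.png")[:, :];B=cv2.imread("pics/w.png")
o=cv2.imread("pics/top0.png")
def cen(f,lo,hi,box):
    x0,y0,x1,y1=box;m=cv2.inRange(cv2.cvtColor(f[y0:y1,x0:x1],cv2.COLOR_BGR2HSV),lo,hi);ys,xs=np.where(m>0);return len(xs),(xs.mean()+x0).round(1),(ys.mean()+y0).round(1)
for g in(o,f): print("pencil",cen(g,(0,150,80),(6,255,255),(355,170,432,205)), "ring",cen(g,(0,0,80),(180,45,180),(385,293,415,325)))
A=A[:390]; A=cv2.resize(A,(500,int(A.shape[0]*.625)))
B=cv2.resize(B,(300,270)); 
C=cv2.resize(f[195:275,330:480],(800,427),interpolation=cv2.INTER_CUBIC)
top=np.zeros((160,800,3),np.uint8); r=cv2.resize(f[180:290,170:335],(240,160)); top[:,:240]=r; q=cv2.resize(b[180:360,200:400],(178,160)); top[:,250:428]=q
cv2.imwrite("pics/vw.png",np.vstack([top,C]))
E
```

```text
t: 48.1
tool_pos: [521.4, -422.8, 174.4]
orientation: [179.8, -0.3, 90.4]
wrist_force: [2.0, 0.4, 0.2]
grip_width: 34.3
t: 48.6
tool_pos: [515.6, -582.3, 198.4]
orientation: [-180.0, 0.0, 89.5]
wrist_force: [0.7, 0.8, -0.3]
grip_width: 34.1
tool shift [-17.7   2.6  -1.5] | pos [ 515.6 -582.3  198.4] rpy [-180.     0.    89.5] F [ 0.7  0.8 -0.3] w 34.1 t 48.6 q7 31.7
blank px [366.9 208.4] [343, 205, 50, 8, 390] carrier xy [66.9 63.5] rect [ 7. 49.] 90.0
blank px [380.6 227.4] [375, 223, 12, 9, 96] carrier xy [18.3 29. ] rect [ 8. 11.] 90.0
blank px [357.4 228. ] [352, 224, 12, 8, 78] carrier xy [15.6 87.6] rect [ 7. 11.] 90.0
blank px [357.5 238.5] [352, 234, 12, 10, 120] carrier xy [-11.3  87.2] rect [ 9. 11.] 90.0
pencil (313, np.float64(393.3), np.float64(188.2)) ring (185, np.float64(398.1), np.float64(306.7))
pencil (311, np.float64(393.2), np.float64(188.3)) ring (284, np.float64(399.9), np.float64(309.7))
```

View pics/vw.png

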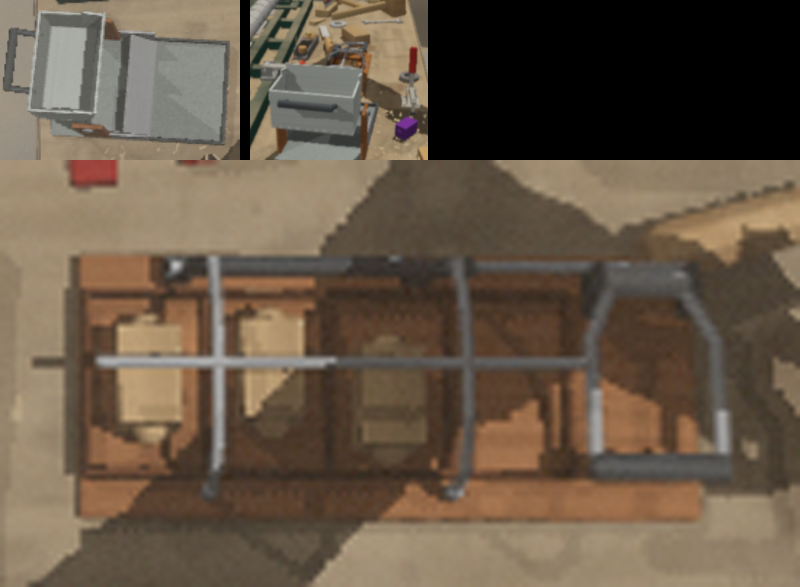

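The rings are shut over three blanks at (150,370), (275,360) and (392,390), the lever bar is down at (660,467), and the bin is empty and upright. As a last check I compare the bin bar and lever bar edges with the first picture, then hand in.

Run:
```python
from h import *
a,b=[cv2.cvtColor(cv2.imread(p),cv2.COLOR_BGR2GRAY).astype(np.float32) for p in("pics/top0.png","pics/v_raw.png")]
ok=True
for n,(x0,y0,x1,y1) in {"binbar":(168,192,196,250),"leverbar":(440,244,470,258)}.items():
    (dx,dy),r=cv2.phaseCorrelate(a[y0:y1,x0:x1].copy(),b[y0:y1,x0:x1].copy()); print(n,round(dx,2),round(dy,2),round(r,2)); ok&=np.hypot(dx,dy)<1.5
print(ok)
if ok: print(job_done())
```

```text
binbar -0.02 0.02 0.98
leverbar -0.72 0.85 0.32
True
the job is handed in; nothing more can be done
None
```

I tipped the bin over, stood it upright again and opened the rings. I then laid all three blanks in bays 0–2, closed the rings over them and handed the job in at about 48.7 s of robot time. No verdict was reported.

**Blanks:** Measured with the rings open, the three blanks were flat and at carrier (x, y) ≈ (0, 87), (3, 29) and (-8, -28) mm. The limits are ±22 mm in x and ±105 mm in y. Once the rings were closed, the ring bars and a shadow split the colour mask. At that point I could only confirm by eye that the blanks had not moved.

**Bin and lever:** The bin bar matched the first picture to within 0.1 px. The lever was pressed to its stop with 18 N. Its bar looks down, about 1 px from the start picture, but that match was weak (0.32), probably because of shadow.

**Pencil and spacer ring:** The pencil moved less than 0.2 px. The spacer ring's mask centre moved about 3 px (roughly 9 mm), most likely from a changed shadow, since the arm never went near it.

**Mended on the way:**
- One blank fell out over the tray rim, so I set it down on the bench and picked it up again.
- One blank sat too far to one side of its bay, so I shifted it about 7 mm; I had aimed for 12 mm.
- One blank had moved in the tray, so I measured it again before gripping it.

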